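# Build up a culture dish in the stage holder and clip it

## Task

Build the dish stack between the four posts of the stage holder: first the tall spacer ring, then the small culture dish on it, then the low bevelled retaining ring on top, each lying flat and fully down. Then swing the holder's clip fully over the stack. Carry the dish level and set it down without dropping it, and leave everything else where it is.

Things in the scene. Friction and masses are not known exactly. Their poses are not given: they have to be found in the camera images.
- nest (a point): Centre of the nest of the stage holder, on the top face of its base plate, 12 mm above the worktop. Axes: z up, x from the nest towards the clip's pillar, y to the left of that. Four steel posts round it leave a 63 mm circle between them for the stack. The 41 mm gaps between posts lie along the x and y axes; fingers fit best in those on +y and -y, as the pillar stands on +x.
- holder: The stage holder, fixed to the worktop; origin under the nest centre, axes as at the nest. Grey plate 165 x 130 x 12 mm: x from -65 to +100 mm, y +-65 mm, with a 36 mm light hole under the nest. Its four posts are 10 mm across, stand 44 mm above the plate, at 45 degrees between the x and y axes, 36.5 mm from the nest centre; their top 6 mm taper to 4 mm across as a lead-in.
- clip (a joint): Flat steel swing clip, 14 x 4 mm, reaching 97 mm from its pivot, underside 62 mm above the worktop, 2 mm over the finished stack. Turns level, stays where left (about 1 N at the knob moves it). rad: 0 = closed at its stop, straight across the nest along the holder's -x; grows anticlockwise seen from above (1.57 = along the holder's -y, clear of the nest); range 0 to 2.0.
- clip_pivot (a point): Point on the clip's pivot axis at the clip's underside, 70 mm from the nest centre along the holder's +x and 62 mm above the worktop. The pillar is 16 mm across; its screw head ends 71 mm above the worktop.
- clip_knob (a point): Middle of the upright black knob on the clip, a plain 12 mm round pin, 26 mm tall (from 66 to 92 mm above the worktop), 70 mm from the pivot axis. With the clip closed it stands above the centre of the nest.
- spacer_centre (a point): Centre (half-way up) of the spacer, the taller aluminium ring: 60 mm outside, 44 mm inside, 18 mm tall, straight sided with six small dark dots round its side, about 60 g. Its z axis points up. Belongs at the bottom of the stack.
- dish_centre (a point): Centre (half-way up) of the small closed culture dish: 60 mm across, 16 mm tall, clear plastic with pale filling, about 30 g, its lid fixed on. Its z axis points up; keep it level. Belongs in the middle of the stack.
- retainer_centre (a point): Centre (half-way up) of the retaining ring, the lower aluminium ring: 60 mm outside, about 46 mm inside, 14 mm tall; the lower 10 mm of its side are straight and the upper 4 mm are bevelled in to 53 mm. Its z axis points up, bevel upwards, and so it stays. Belongs on top of the stack.
- spacer: The spacer ring again; origin at the centre of its underside.
- dish: The small culture dish again; origin at the centre of its underside.
- retainer: The retaining ring again; origin at the centre of its underside.
- big_dish: Bystander: a larger closed culture dish, 90 mm across, 16 mm tall; origin under its centre. Leave it alone.
- tape: Bystander: a yellow tape roll lying flat, 80 mm across, 19 mm tall; origin under its centre. Leave it alone.
- pen: Bystander: a capped marker lying down, 138 mm long along its y axis, 13 mm thick; origin under its centre. Leave it alone.
- tweezers: Bystander: metal tweezers lying flat, 126 mm long along their y axis, 8 mm tall; origin under their centre. Leave them alone.
- tip_box: Bystander: a closed green box, 89 x 122 x 67 mm; origin under its centre. Leave it alone.
- amber_bottle: Bystander: a brown bottle with a black cap, 50 mm across, 108 mm tall; origin under its centre. Leave it alone.
- desk_timer: Bystander: a small upright desk timer, 22 x 66 x 58 mm; origin under its centre. Leave it alone.
Mind the look-alikes: they are no part of the job. What is shaped like the dish but pink or red is not meant.

How it is judged:
By the outcome, as a careful person would: the job done as asked, in the order asked, and still so for the second after the job is handed in, with the robot touching nothing.
It also fails if it takes over 72 s, if anything falls off the work surface, if the arm or the gripper's body presses on something with over 40 N, if the wrist force passes 120 N, or if a joint passes its speed limit or range.

## Robot

A 6-joint arm with a two-finger parallel gripper is mounted at the origin on a cart in front of the work surface, level with it; the furniture and walls round the work are solid. World frame = base frame: x ahead of the robot, y to its left, z up, the work surface at z = 0. Lengths are in m, angles in rad, forces in N, time in s.
With the tool pointing down it reaches from about 0.225 to 0.875 m from the base axis. Payload 3.4 kg.
Tool frame: the origin (TCP) lies at the very end of the fingers, on their centre line; the grasp point (between the pads) lies 19 mm behind it (manip.pinch_z is the distance from the TCP to the grasp point, in m); z points along the fingers, y is the line along which they close (so a half turn about z gives the same grasp; the last joint's range is limited). The gripper opens to 85 mm and grips with 20 to 120 N. Pads are 22 mm wide; open, the fingers measure 114 mm over their backs; the gripper's body (76 mm by 85 mm) begins 54 mm behind the grasp point. The pads swing forward as they close: fully open they stand 13 mm farther back than shut.
Start: joints at [-1.447, 0.276, 1.505, -0, 1.361, -0.121], TCP at [0.139, -0.558, 0.231] pointing down, gripper open.
Joint ranges: [-2.89, 2.89], [-0.75, 2.08], [0.22, 2.7], [-1.18, 4.32], [0.11, 2.71], [-2.7, 2.7]. Speed limits (rad/s): [2.57, 2.57, 3.14, 3.14, 3.14, 3.14].

## Interface

Orientations are given as a unit quaternion [w, x, y, z].
In Python, from rig import manip gives the robot as it stands. The module is installed in compiled form; this text tells all that it offers.
- The arm moves only by the shell command python3 -m jog 'ROWS' [FORCE]. ROWS is JSON, a list of rows, each an object of numbers: "dx", "dy", "dz": the shift along the tool's x, y, z each as a share of 25 cm, from -1 to 1; "ax", "ay", "az": the turn, a rotation vector about the tool's x, y, z each as a share of 90 degrees, from -1 to 1; "grip": the opening, from -1 (shut) to 1 (fully open), so that 0 is half open. A call has 1 to 5 rows; each row is the pose to reach, as a shift and turn from the pose commanded when the call began, along the tool's axes at that moment; what a row does not reach only later rows make up. A row lasts 1/12 s, in which the tool goes at most 41.7 mm and 7.16 degrees, less where a joint would pass 70% of its speed; a pose out of reach is approached as far as the arm can. A call with a number of a shift or a turn outside -1 to 1 is refused whole. A call with a gripper value outside its range is refused whole. The fingers move at their own pace and stop on an object; FORCE is the grip in N (left out, the last holds). Time passes only in rows, so rows that repeat a pose let the fingers close. It gives the time, the measured TCP pose, the force, the opening and the grip force at its end, in the units of the state.
- manip.get_state(): the state, without advancing time (a new reading comes with each control period).
- manip.get_image(name): name is "scene" or "side" or "wrist"; returns a dict with "img" (480x640x3 uint8, red, green, blue), "mtx" (3x3 intrinsics, pixels), "world_to_cam" (4x4, takes a point from world to camera coordinates); the wrist camera has in their place "T_tool_cam" (4x4, takes a point from camera to tool coordinates, whose origin is the TCP and whose axes are the flange's). Camera axes: x right, y down, z forward; pixel columns grow to the right and rows downward; lengths in m; the calibration is good to about 2 mm. A picture is of the moment at which its call begins: read the wrist's pose just before it. There is no depth.
- manip.sign_off(): hands the job in; it is judged then, once.
The state is a dict: "clock": time; "qpos": joint angles; "qd": joint speeds; "effort": joint torques, N m; "position": TCP position; "ee_rot": TCP orientation; "contact_force": force on the tool from outside, world axes, zero at the start; "moment": the same for the moment, N m; "width": finger opening in m; "gripper_force": force on a finger pad.
Only numpy, scipy, OpenCV 4.12 (cv2) and the standard library are available. Lean on these libraries where they do the work, as an engineer would, in place of code of your own. Each camera call takes 0.05 s, during which the arm holds its last target. There are 200 camera calls.

## Working session

There is one attempt and no reset: what is moved stays moved. The work goes in short steps, Python scripts to look and compute and a shell command to move; the robot and the scene stay as the last step left them, time stands still between calls to the robot, and variables do not carry over. Pictures are saved under pics/ and viewed, at most 12 in all, crops included, and the job is handed in when it is done.

```bash
mkdir -p pics; cat > h.py <<'E'
import numpy as np, cv2, json
from rig import manip
from scipy.spatial.transform import Rotation as R
def snap(n,f):
    s=manip.get_state(); d=manip.get_image(n); cv2.imwrite('pics/'+f+'.png',d['img'][:,:,::-1])
    if n=='wrist':
        T=np.eye(4);q=s['ee_rot'];T[:3,:3]=R.from_quat([q[1],q[2],q[3],q[0]]).as_matrix();T[:3,3]=s['position']
        W=np.linalg.inv(T@np.array(d['T_tool_cam']))
    else: W=np.array(d['world_to_cam'])
    np.savez('pics/'+f+'.npz',K=d['mtx'],W=W)
    return d
def ray(f,u,v,z):
    d=np.load('pics/'+f+'.npz');K,W=d['K'],d['W']
    r=W[:3,:3].T@np.linalg.solve(K,[u,v,1.]);c=-W[:3,:3].T@W[:3,3]
    return c+r*(z-c[2])/r[2]
def proj(f,p):
    d=np.load('pics/'+f+'.npz');K,W=d['K'],d['W']
    q=K@(W[:3,:3]@np.array(p)+W[:3,3]);return q[:2]/q[2]
def go(x,y,z,yaw=None):
    "tool-frame shares to reach TCP xyz with tool pointing down and tool y at world yaw (mod pi)"
    s=manip.get_state();q=s['ee_rot'];M=R.from_quat([q[1],q[2],q[3],q[0]]);p=np.array(s['position'])
    d=M.inv().apply(np.array([x,y,z])-p)/.25
    out=dict(zip(('dx','dy','dz'),d.round(4)))
    if yaw is not None:
        best=None
        for k in(0,np.pi,-np.pi):
            Y=np.array([np.cos(yaw+k),np.sin(yaw+k),0]);Z=np.array([0,0,-1.]);X=np.cross(Y,Z)
            r=(M.inv()*R.from_matrix(np.c_[X,Y,Z])).as_rotvec()/(np.pi/2)
            if best is None or abs(r[2])<abs(best[2]):best=r
        out.update(zip(('ax','ay','az'),best.round(4)))
    print({k:float(v) for k,v in out.items()})
def st():
    s=manip.get_state();print(round(s['clock'],2),np.round(s['position'],4),np.round(s['ee_rot'],3),np.round(s['qpos'],2),np.round(s['contact_force'],1),round(s['width'],4),s['gripper_force'])
E
python3 - <<'E'
from h import *
st()
for n in('scene','side'):snap(n,n+'0')
d=snap('wrist','w0');print(np.round(d['T_tool_cam'],3),d['mtx'])
for n in ('scene0','side0'):
  W=np.load(f'pics/{n}.npz')['W'];print(-W[:3,:3].T@W[:3,3])
E
```

```text
0.0 [ 0.1393 -0.5573  0.2304] [-0.001  0.993  0.122  0.   ] [-1.45  0.28  1.51  0.    1.36 -0.12] [ 0.3 -0.6 -0.9] 0.0856 0.0
[[ 0.001 -0.948 -0.319  0.081]
 [ 1.     0.001  0.    -0.001]
 [ 0.    -0.319  0.948 -0.143]
 [ 0.     0.     0.     1.   ]] [[418.29522309   0.         325.85974644]
 [  0.         418.29522309 237.40069418]
 [  0.           0.           1.        ]]
[-0.15632863  1.19751155  0.6818177 ]
[0.14953123 1.09182524 0.57865947]
```

View pics/scene0.png

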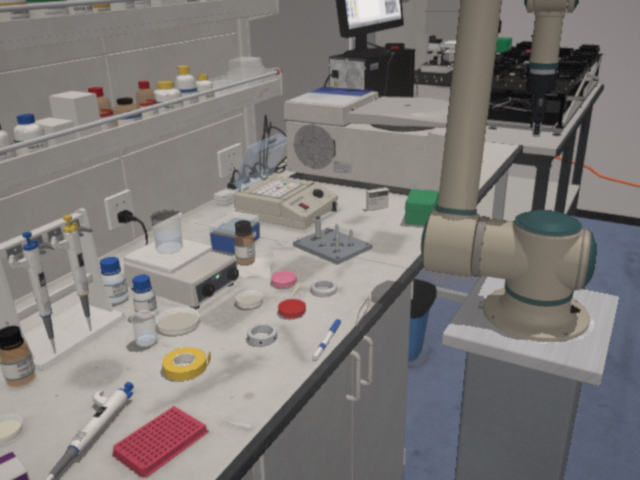

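View pics/side0.png

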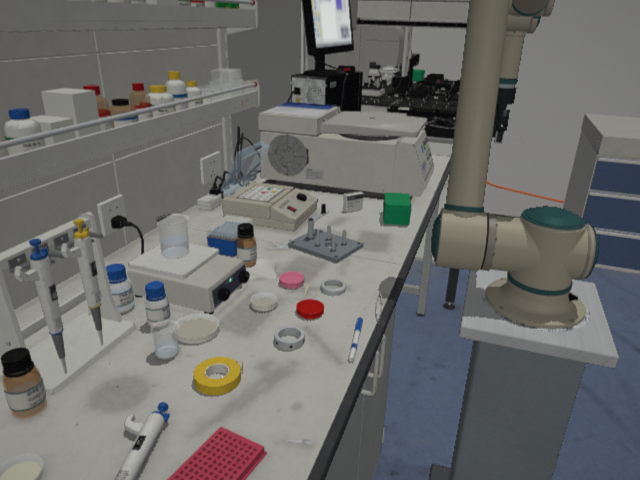

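The scene view shows the holder at (333,244), a ring at (323,288), a dotted ring at (262,335), the pale dish at (249,298), and pink and red look-alikes at (284,280) and (292,309). The side view shows the same layout, with the rings at (333,287) and (289,339), the dish at (264,302) and the holder at (326,245).

```bash
python3 - <<'E'
from h import *
for n,a,b,z in(('spacer',(262,335),(289,339),.009),('dish',(249,298),(264,302),.008),('ret',(323,288),(333,287),.007),('holder plate',(333,244),(326,245),.012),('pink',(284,280),(292,281),.008),('red',(292,309),(310,309),.008),('pen',(327,340),(356,340),.006),('big',(177,320),(195,328),.008),('tape',(185,363),(217,376),.01),('bottle',(245,262),(247,262),.005)):
  print(n,ray('scene0',*a,z).round(3),ray('side0',*b,z).round(3))
im=cv2.imread('pics/scene0.png');c=cv2.resize(im[205:360,215:395],None,fx=4.4,fy=3.8,interpolation=3);
c=cv2.resize(im[205:350,220:400],(792,580) and None,fx=4.1,fy=4.1,interpolation=3);cv2.imwrite('pics/c1.png',c)
E
```

```text
spacer [0.458 0.344 0.009] [0.458 0.345 0.009]
dish [0.567 0.231 0.008] [0.562 0.236 0.008]
ret [0.444 0.116 0.007] [0.442 0.115 0.007]
holder plate [ 0.53  -0.097  0.012] [ 0.529 -0.092  0.012]
pink [0.543 0.124 0.008] [0.541 0.125 0.008]
red [0.458 0.229 0.008] [0.459 0.227 0.008]
pen [0.337 0.297 0.006] [0.336 0.298 0.006]
big [0.649 0.375 0.008] [0.647 0.377 0.008]
tape [0.532 0.489 0.01 ] [0.532 0.492 0.01 ]
bottle [0.683 0.081 0.005] [0.688 0.069 0.005]
```

View pics/c1.png

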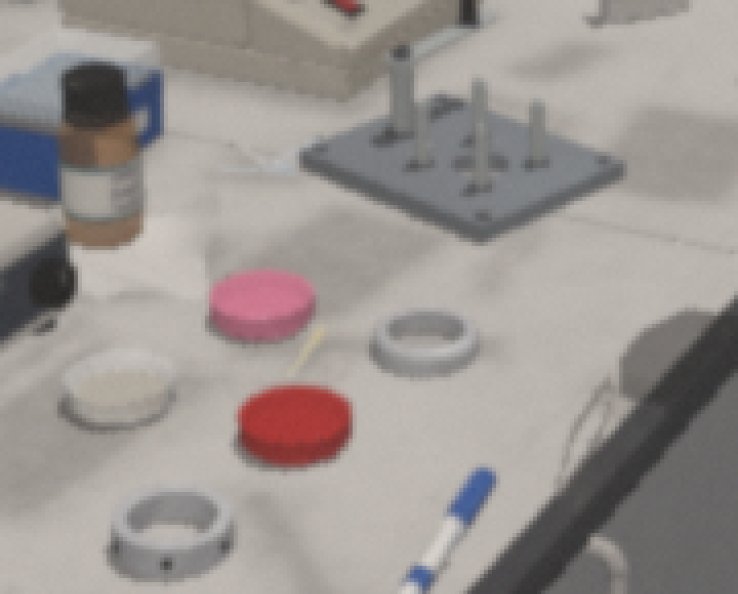

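The crop shows the dotted tall ring (spacer) at lower left, the bevelled ring (retainer) at right, the pale dish at (118,388), and the clip's pillar at crop (400,90) with the clip pointing away from the nest. Next I'll move over the holder for a closer look.

```bash
python3 - <<'E'
from h import *
go(.50,-.10,.27,-np.pi/2)
for p,z in(((317.5,217),.071),((334,207),.092)):print(ray('scene0',*p,z))
E
```

```text
{'dx': 1.8433, 'dy': -1.4258, 'dz': -0.1552, 'ax': -0.0009, 'ay': 0.0, 'az': 0.1559}
[ 0.58476506 -0.11650899  0.071     ]
[ 0.55400493 -0.1516604   0.092     ]
```

```bash
python3 -m jog '[{"dx":0.92,"dy":-0.71,"dz":-0.15},{"dx":0.92,"dy":-0.71,"dz":-0.15},{"dx":0.92,"dy":-0.71,"dz":-0.15},{"dx":0.92,"dy":-0.71,"dz":-0.15},{"dx":0.92,"dy":-0.71,"dz":-0.15}]'
python3 -m jog '[{"dx":0.92,"dy":-0.71},{"dx":0.92,"dy":-0.71},{"dx":0.92,"dy":-0.71},{"dx":0.92,"dy":-0.71},{"dx":0.92,"dy":-0.71}]'
python3 -c "
from h import *
st();go(.50,-.10,.27,-np.pi/2)"
```

```text
0.15 [ 0.1393 -0.5575  0.2306] [-0.001  0.993  0.122 -0.   ] [-1.45  0.28  1.51  0.    1.36 -0.12] [0.3 0.2 0. ] 0.0849 0.0
{'dx': 1.8433, 'dy': -1.4258, 'dz': -0.1552, 'ax': -0.0009, 'ay': 0.0, 'az': 0.1559}schema error: expected keys dx, dy, dz, ax, ay, az, grip
schema error: expected keys dx, dy, dz, ax, ay, az, grip
```

```bash
python3 -m jog '[{"dx":0.92,"dy":-0.71,"dz":-0.15,"ax":0,"ay":0,"az":0,"grip":1},{"dx":0.92,"dy":-0.71,"dz":-0.15,"ax":0,"ay":0,"az":0,"grip":1},{"dx":0.92,"dy":-0.71,"dz":-0.15,"ax":0,"ay":0,"az":0,"grip":1},{"dx":0.92,"dy":-0.71,"dz":-0.15,"ax":0,"ay":0,"az":0,"grip":1},{"dx":0.92,"dy":-0.71,"dz":-0.15,"ax":0,"ay":0,"az":0,"grip":1}]'
python3 -m jog '[{"dx":0.92,"dy":-0.71,"dz":0,"ax":0,"ay":0,"az":0,"grip":1},{"dx":0.92,"dy":-0.71,"dz":0,"ax":0,"ay":0,"az":0,"grip":1},{"dx":0.92,"dy":-0.71,"dz":0,"ax":0,"ay":0,"az":0,"grip":1},{"dx":0.92,"dy":-0.71,"dz":0,"ax":0,"ay":0,"az":0,"grip":1},{"dx":0.92,"dy":-0.71,"dz":0,"ax":0,"ay":0,"az":0,"grip":1}]'
python3 -c "
from h import *
st();go(.50,-.10,.27,-np.pi/2)"
```

```text
clock: 0.57
position: [0.2681, -0.394, 0.2579]
ee_rot: [-0.0, 0.993, 0.122, 0.0]
contact_force: [0.4, -0.5, 0.2]
width: 0.0851
gripper_force: 0.0
clock: 0.98
position: [0.3973, -0.2304, 0.258]
ee_rot: [0.0, 0.993, 0.122, 0.0]
contact_force: [0.7, -0.1, -0.1]
width: 0.0855
gripper_force: 0.0
0.98 [ 0.3973 -0.2304  0.258 ] [0.    0.993 0.122 0.   ] [-0.68  0.08  1.68 -0.    1.37  0.65] [ 0.7 -0.1 -0.1] 0.0855 0.0
{'dx': 0.5249, 'dy': -0.4065, 'dz': -0.0482, 'ax': 0.0002, 'ay': -0.0, 'az': 0.1557}
```

```bash
python3 -m jog '[{"dx":0.52,"dy":-0.41,"dz":-0.05,"ax":0,"ay":0,"az":0.156,"grip":1},{"dx":0.52,"dy":-0.41,"dz":-0.05,"ax":0,"ay":0,"az":0.156,"grip":1},{"dx":0.52,"dy":-0.41,"dz":-0.05,"ax":0,"ay":0,"az":0.156,"grip":1},{"dx":0.52,"dy":-0.41,"dz":-0.05,"ax":0,"ay":0,"az":0.156,"grip":1},{"dx":0.52,"dy":-0.41,"dz":-0.05,"ax":0,"ay":0,"az":0.156,"grip":1}]'
python3 -c "
from h import *
snap('wrist','w1');st()"
```

```text
clock: 1.4
position: [0.5009, -0.0968, 0.2706]
ee_rot: [-0.001, 1.0, 0.002, 0.001]
contact_force: [1.3, 0.3, 1.0]
width: 0.0853
gripper_force: 0.0
1.45 [ 0.5007 -0.0973  0.2705] [-0.001  1.     0.002  0.001] [-0.33  0.16  1.57  0.    1.42  1.23] [ 1.3  1.4 -0.1] 0.0855 0.0
```

View pics/w1.png

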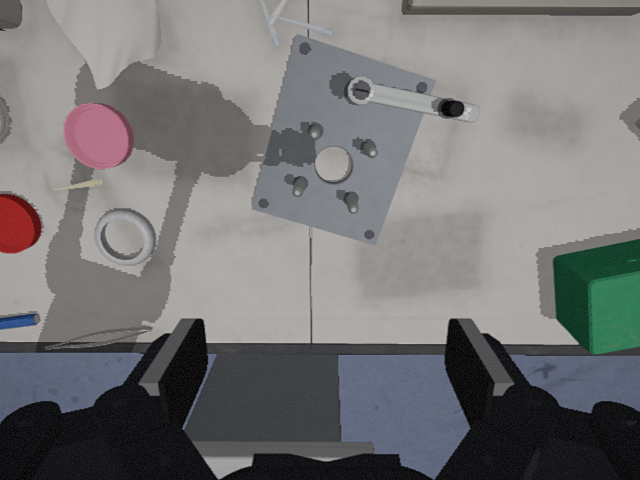

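The wrist view shows the holder's plate corners at (299,35), (435,80), (376,244) and (252,209). The light hole is at (333,163), the pillar at (361,91), the knob at (452,108) and the retainer at (126,238). The clip is open and the tweezers lie at (95,338).

```bash
cat >> h.py <<'E'
def circ(f,x,y,z,r,rng=.015,thr=.0):
    "refine circle centre of radius r at height z by maximising radial gradient along projected circle"
    g=cv2.GaussianBlur(cv2.cvtColor(cv2.imread(f'pics/{f}.png'),6),(0,0),1).astype(np.float32)
    gx=cv2.Sobel(g,5,1,0);gy=cv2.Sobel(g,5,0,1);m=np.minimum(np.hypot(gx,gy),60)
    t=np.linspace(0,2*np.pi,72,endpoint=False);best=(-1,)
    for dx in np.arange(-rng,rng+1e-9,.001):
        for dy in np.arange(-rng,rng+1e-9,.001):
            P=np.array([proj(f,(x+dx+r*np.cos(a),y+dy+r*np.sin(a),z)) for a in t]).astype(np.float32)
            v=cv2.remap(m,P[None,:,0],P[None,:,1],1).mean()
            if v>best[0]:best=(v,x+dx,y+dy)
    return np.round(best,4)
E
python3 - <<'E'
from h import *
C=np.array([ray('w1',u,v,.012)[:2] for u,v in((299,35),(435,80),(376,244),(252,209))])
L=np.array([[100,65],[100,-65],[-65,-65],[-65,65]])/1000
M,_=cv2.estimateAffinePartial2D(L,C);print(M.round(4),np.hypot(M[0,0],M[1,0]),np.degrees(np.arctan2(M[1,0],M[0,0])))
print(C.round(3),[np.linalg.norm(C[i]-C[i-1]).round(4) for i in range(4)])
h=ray('w1',333,163,.012);print('hole',h,circ('w1',h[0],h[1],.012,.018,.008))
p=ray('w1',361,91,.071);k=ray('w1',452,107,.092);print('piv',p,'knob',k, np.linalg.norm(p[:2]-k[:2]))
a=np.arctan2(p[1]-h[1],p[0]-h[0]);print(np.degrees(a),np.linalg.norm((p-h)[:2]),'clip',np.degrees(np.arctan2(k[1]-p[1],k[0]-p[0])-a-np.pi)%360)
r=ray('w1',126,238,.014);print('ret',r,circ('w1',r[0],r[1],.010,.030,.01))
E
```

```text
[[ 0.949   0.2845  0.5204]
 [-0.2845  0.949  -0.1032]] 0.9907355119029736 -16.6870016829671
[[ 0.633 -0.071]
 [ 0.597 -0.193]
 [ 0.441 -0.147]
 [ 0.477 -0.022]] [np.float64(0.1643), np.float64(0.1271), np.float64(0.1634), np.float64(0.1296)]
hole [ 0.52248232 -0.10191957  0.012     ] [56.0646  0.5205 -0.1029]
piv [ 0.58674353 -0.12213678  0.071     ] knob [ 0.57567842 -0.18773173  0.092     ] 0.06652168188971383
-17.464090667751073 0.06736645197695185 clip 97.88909412132142
ret [0.44618396 0.10645817 0.014     ] [50.9616  0.4442  0.1115]
```

```bash
python3 - <<'E'
from h import *
go(.458,.345,.20,np.radians(-106.7))
for p in((220,288),(237,271),(132,262)):print(ray('scene0',*p,0))
E
```

```text
{'dx': -0.163, 'dy': -1.7692, 'dz': 0.2859, 'ax': -0.0018, 'ay': -0.0011, 'az': 0.1886}
[0.66289674 0.21058303 0.        ]
[0.67839245 0.12215084 0.        ]
[0.94666058 0.19964336 0.        ]
```

```bash
python3 -m jog '[{"dx":-0.09,"dy":-0.95,"dz":0.1,"ax":0,"ay":0,"az":0,"grip":1},{"dx":-0.09,"dy":-0.95,"dz":0.1,"ax":0,"ay":0,"az":0,"grip":1},{"dx":-0.09,"dy":-0.95,"dz":0.1,"ax":0,"ay":0,"az":0,"grip":1},{"dx":-0.09,"dy":-0.95,"dz":0.1,"ax":0,"ay":0,"az":0,"grip":1},{"dx":-0.09,"dy":-0.95,"dz":0.1,"ax":0,"ay":0,"az":0,"grip":1}]'
python3 -c "
from h import *
go(.458,.345,.20,np.radians(-106.7))"
```

```text
clock: 1.87
position: [0.4775, 0.1055, 0.2483]
ee_rot: [0.0, 1.0, -0.001, -0.0]
contact_force: [1.3, -0.2, 0.1]
width: 0.0857
gripper_force: 0.0
{'dx': -0.0794, 'dy': -0.9582, 'dz': 0.1925, 'ax': 0.0006, 'ay': 0.0002, 'az': 0.1846}
```

```bash
python3 -m jog '[{"dx":-0.08,"dy":-0.96,"dz":0.19,"ax":0,"ay":0,"az":0.185,"grip":1},{"dx":-0.08,"dy":-0.96,"dz":0.19,"ax":0,"ay":0,"az":0.185,"grip":1},{"dx":-0.08,"dy":-0.96,"dz":0.19,"ax":0,"ay":0,"az":0.185,"grip":1},{"dx":-0.08,"dy":-0.96,"dz":0.19,"ax":0,"ay":0,"az":0.185,"grip":1},{"dx":-0.08,"dy":-0.96,"dz":0.19,"ax":0,"ay":0,"az":0.185,"grip":1}]'
python3 -m jog '[{"dx":0,"dy":-0.12,"dz":0.02,"ax":0,"ay":0,"az":0,"grip":1},{"dx":0,"dy":-0.12,"dz":0.02,"ax":0,"ay":0,"az":0,"grip":1}]'
python3 -c "
from h import *
snap('wrist','w2');st();print(circ('w2',.458,.345,.018,.03,.012),proj('w2',(.458,.345,.018)))"
```

```text
clock: 2.28
position: [0.462, 0.2995, 0.2098]
ee_rot: [0.001, 0.989, -0.145, 0.0]
contact_force: [0.5, -0.3, 0.1]
width: 0.085
gripper_force: 0.0
clock: 2.45
position: [0.4714, 0.3317, 0.2035]
ee_rot: [-0.001, 0.99, -0.143, -0.0]
contact_force: [0.9, -0.9, 0.5]
width: 0.0858
gripper_force: 0.0
2.5 [0.471  0.3289 0.2039] [ 0.001  0.99  -0.143 -0.001] [ 0.49  0.29  1.55 -0.    1.3   2.35] [-0.7  0.1  0.8] 0.0854 0.0
[39.4297  0.462   0.34  ] [315.95909099 221.88792569]
```

View pics/w2.png

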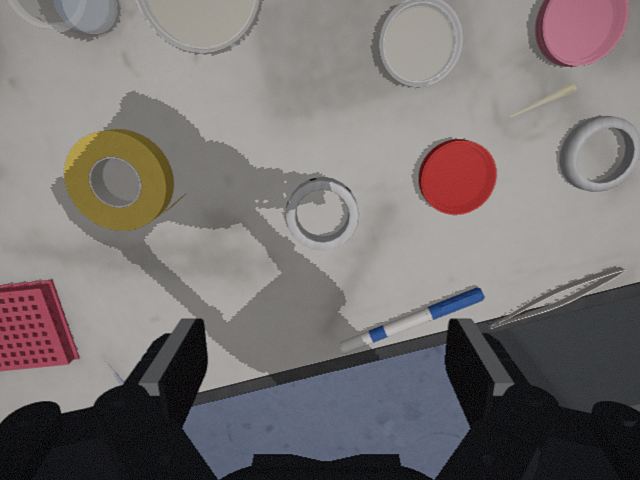

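The wrist view shows the spacer ring's top at about (322,211), with the pen below it at (415,320), the dish at (420,42) and the retainer at (600,153).

```bash
python3 - <<'E'
from h import *
print(ray('w2',322,212,.018),proj('w2',(.462,.340,.018)),proj('w2',(.462,.340,.0)))
d=ray('w2',420,41,.016);print('dish',d,circ('w2',d[0],d[1],.016,.03,.008))
d=ray('w2',601,151,.010);print('ret',d,circ('w2',d[0],d[1],.010,.03,.008))
st();go(.462,.341,.06,np.radians(-106.7))
E
```

```text
[0.46463775 0.33786506 0.018     ] [320.41116631 215.71487429] [320.70761364 210.01434356]
dish [0.56631676 0.23407093 0.016     ] [41.856   0.5653  0.2341]
ret [0.44824086 0.11194034 0.01      ] [53.1924  0.4482  0.1169]
2.5 [0.471  0.3289 0.2039] [ 0.001  0.99  -0.143 -0.001] [ 0.49  0.29  1.55 -0.    1.3   2.35] [-0.7  0.1  0.8] 0.0854 0.0
{'dx': -0.0477, 'dy': -0.0371, 'dz': 0.5757, 'ax': 0.001, 'ay': 0.0006, 'az': 0.0024}
```

```bash
python3 -m jog '[{"dx":-0.06,"dy":-0.04,"dz":0.4,"ax":0,"ay":0,"az":0,"grip":1},{"dx":-0.06,"dy":-0.04,"dz":0.4,"ax":0,"ay":0,"az":0,"grip":1},{"dx":-0.06,"dy":-0.04,"dz":0.4,"ax":0,"ay":0,"az":0,"grip":1},{"dx":-0.06,"dy":-0.04,"dz":0.4,"ax":0,"ay":0,"az":0,"grip":1},{"dx":-0.06,"dy":-0.04,"dz":0.4,"ax":0,"ay":0,"az":0,"grip":1}]'
python3 -c "
from h import *
snap('wrist','w3');st();c=circ('w3',.462,.340,.018,.03,.009);print(c,circ('w3',.462,.34,.018,.022,.009))
im=cv2.imread('pics/w3.png');t=np.linspace(0,6.28,60)
for a in t: cv2.circle(im,tuple(int(round(v)) for v in proj('w3',(c[1]+.03*np.cos(a),c[2]+.03*np.sin(a),.018))),1,(0,0,255),-1)
cv2.imwrite('pics/w3o.png',im)
go(c[1],c[2],.0,np.radians(-106.7))"
```

```text
clock: 2.92
position: [0.4594, 0.3397, 0.1049]
ee_rot: [0.001, 0.989, -0.145, -0.001]
contact_force: [0.9, -0.3, 1.0]
width: 0.0856
gripper_force: 0.0
2.97 [0.4607 0.3406 0.1065] [-0.     0.989 -0.145  0.001] [ 0.52  0.37  1.7  -0.    1.07  2.38] [ 0.1 -0.5  0.5] 0.0851 0.0
[39.9847  0.461   0.339 ] [49.9662  0.462   0.339 ]
{'dx': 0.0022, 'dy': 0.0059, 'dz': 0.4258, 'ax': -0.0003, 'ay': -0.001, 'az': -0.0003}
```

View pics/w3o.png

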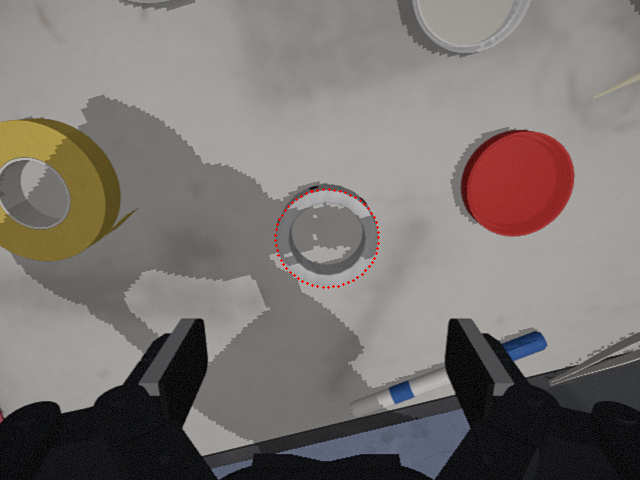

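The overlay matches the spacer's rim, so I'll descend to grasp it.

```bash
python3 -m jog '[{"dx":0.003,"dy":0.004,"dz":0.16,"ax":0,"ay":0,"az":0,"grip":1},{"dx":0.003,"dy":0.004,"dz":0.3,"ax":0,"ay":0,"az":0,"grip":1},{"dx":0.003,"dy":0.004,"dz":0.36,"ax":0,"ay":0,"az":0,"grip":1},{"dx":0.003,"dy":0.004,"dz":0.395,"ax":0,"ay":0,"az":0,"grip":1},{"dx":0.003,"dy":0.004,"dz":0.415,"ax":0,"ay":0,"az":0,"grip":1}]' 40
python3 -m jog '[{"dx":0,"dy":0,"dz":0,"ax":0,"ay":0,"az":0,"grip":0.5},{"dx":0,"dy":0,"dz":0,"ax":0,"ay":0,"az":0,"grip":0.2},{"dx":0,"dy":0,"dz":0,"ax":0,"ay":0,"az":0,"grip":0.2},{"dx":0,"dy":0,"dz":0,"ax":0,"ay":0,"az":0,"grip":0.2},{"dx":0,"dy":0,"dz":0,"ax":0,"ay":0,"az":0,"grip":0.2}]' 40
python3 -c "
from h import *
st()"
```

```text
clock: 3.38
position: [0.4615, 0.3403, 0.0023]
ee_rot: [-0.001, 0.989, -0.145, 0.001]
contact_force: [0.6, -0.0, 1.0]
width: 0.0857
gripper_force: 0.0
clock: 3.8
position: [0.4615, 0.341, 0.004]
ee_rot: [-0.001, 0.989, -0.145, 0.002]
contact_force: [-0.3, -1.5, 5.7]
width: 0.0586
gripper_force: 41.9
3.8 [0.4615 0.341  0.004 ] [-0.001  0.989 -0.145  0.002] [ 0.52  0.49  1.81 -0.    0.84  2.38] [-0.3 -1.5  5.7] 0.0586 41.85510886833072
```

```bash
python3 -m jog '[{"dx":0,"dy":0,"dz":-0.15,"ax":0,"ay":0,"az":0,"grip":0.2},{"dx":0,"dy":0,"dz":-0.3,"ax":0,"ay":0,"az":0,"grip":0.2},{"dx":0,"dy":0,"dz":-0.45,"ax":0,"ay":0,"az":0,"grip":0.2},{"dx":0.05,"dy":0.1,"dz":-0.58,"ax":0,"ay":0,"az":0,"grip":0.2},{"dx":0.1,"dy":0.25,"dz":-0.58,"ax":0,"ay":0,"az":0,"grip":0.2}]'
python3 -c "
from h import *
st();go(.5205,-.103,.15,np.radians(-106.7))"
```

```text
clock: 4.22
position: [0.4718, 0.2775, 0.155]
ee_rot: [-0.006, 0.99, -0.143, 0.008]
contact_force: [1.9, 0.4, -0.2]
width: 0.0584
gripper_force: 43.5
4.22 [0.4718 0.2775 0.155 ] [-0.006  0.99  -0.143  0.008] [0.4  0.28 1.7  0.   1.14 2.26] [ 1.9  0.4 -0.2] 0.0584 43.46692409366369
{'dx': 0.6171, 'dy': 1.4052, 'dz': 0.01, 'ax': -0.0084, 'ay': -0.0089, 'az': 0.0031}
```

```bash
python3 -m jog '[{"dx":0.42,"dy":0.97,"dz":0,"ax":0,"ay":0,"az":0,"grip":0.2},{"dx":0.42,"dy":0.97,"dz":0,"ax":0,"ay":0,"az":0,"grip":0.2},{"dx":0.42,"dy":0.97,"dz":0,"ax":0,"ay":0,"az":0,"grip":0.2},{"dx":0.42,"dy":0.97,"dz":0,"ax":0,"ay":0,"az":0,"grip":0.2},{"dx":0.42,"dy":0.97,"dz":0,"ax":0,"ay":0,"az":0,"grip":0.2}]'
python3 -c "
from h import *
go(.5205,-.103,.15,np.radians(-106.7))"
```

```text
clock: 4.63
position: [0.4908, 0.0647, 0.1481]
ee_rot: [-0.0, 0.989, -0.145, 0.002]
contact_force: [1.5, -0.1, -1.1]
width: 0.0584
gripper_force: 43.5
{'dx': 0.3059, 'dy': 0.6086, 'dz': -0.007, 'ax': -0.0005, 'ay': -0.002, 'az': 0.0008}
```

```bash
python3 -m jog '[{"dx":0.3,"dy":0.6,"dz":0,"ax":0,"ay":0,"az":0,"grip":0.2},{"dx":0.3,"dy":0.6,"dz":0,"ax":0,"ay":0,"az":0,"grip":0.2},{"dx":0.3,"dy":0.6,"dz":0,"ax":0,"ay":0,"az":0,"grip":0.2},{"dx":0.3,"dy":0.6,"dz":0,"ax":0,"ay":0,"az":0,"grip":0.2},{"dx":0.3,"dy":0.6,"dz":0,"ax":0,"ay":0,"az":0,"grip":0.2}]'
python3 -m jog '[{"dx":0,"dy":0,"dz":0,"ax":0,"ay":0,"az":0,"grip":0.2},{"dx":0,"dy":0,"dz":0,"ax":0,"ay":0,"az":0,"grip":0.2}]'
cat > nest.py <<'E'
from h import *
import sys
f=sys.argv[1];snap('wrist',f);st();c=circ(f,.5205,-.103,.012,.018,.008);print(c)
im=cv2.imread(f'pics/{f}.png');th=np.radians(-16.7)
for a in np.linspace(0,6.28,40): cv2.circle(im,tuple(int(round(v)) for v in proj(f,(c[1]+.018*np.cos(a),c[2]+.018*np.sin(a),.012))),1,(0,0,255),-1)
for k in range(4):
  a=th+np.pi/4+k*np.pi/2
  for z in(.056,.012):
    u,v=proj(f,(c[1]+.0365*np.cos(a),c[2]+.0365*np.sin(a),z));cv2.circle(im,(int(round(u)),int(round(v))),2,(255,0,255),-1)
    print(z,round(u,1),round(v,1))
cv2.imwrite(f'pics/{f}o.png',im)
E
python3 nest.py w4
```

```text
clock: 5.05
position: [0.522, -0.1066, 0.1482]
ee_rot: [0.003, 0.989, -0.148, 0.003]
contact_force: [0.1, 0.8, 0.0]
width: 0.0582
gripper_force: 43.5
clock: 5.22
position: [0.5192, -0.0987, 0.1473]
ee_rot: [-0.0, 0.989, -0.145, 0.0]
contact_force: [-0.1, 0.4, -0.6]
width: 0.0583
gripper_force: 43.5
5.27 [ 0.519  -0.0979  0.1471] [-0.     0.989 -0.145  0.   ] [-0.32  0.27  1.74  0.    1.14  1.54] [ 0.4  0.4 -0.4] 0.0584 43.47835016436875
[52.7201  0.5205 -0.103 ]
0.056 288.4 193.6
0.012 294.0 179.2
0.056 290.7 276.5
0.012 295.7 251.3
0.056 375.3 276.6
0.012 368.4 251.4
0.056 378.7 193.7
0.012 370.9 179.3
```

View pics/w4o.png

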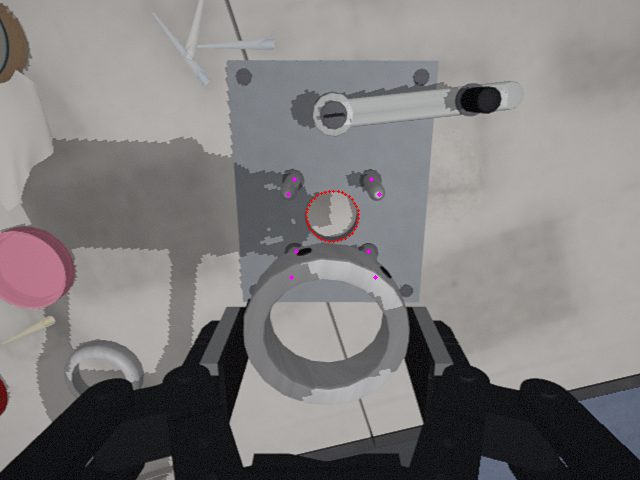

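The nest fit is good: the hole circle and both visible post tops match. The spacer is held level between the pads. I'll check the held ring's offset in the hand.

```bash
python3 - <<'E'
from h import *
for z in(.147-.003,.147+.015):print(circ('w4',.519,-.098,z,.03,.006),circ('w4',.519,-.098,z,.022,.006))
go(.5205,-.103,.075,np.radians(-106.7))
E
```

```text
[32.7351  0.513  -0.092 ] [39.11   0.519 -0.098]
[36.3229  0.519  -0.099 ] [50.7501  0.52   -0.098 ]
{'dx': 0.0117, 'dy': 0.018, 'dz': 0.2885, 'ax': -0.0003, 'ay': -0.0001, 'az': 0.0006}
```

```bash
python3 -m jog '[{"dx":0.01,"dy":0.018,"dz":0.1,"ax":0,"ay":0,"az":0,"grip":0.2},{"dx":0.01,"dy":0.018,"dz":0.2,"ax":0,"ay":0,"az":0,"grip":0.2},{"dx":0.01,"dy":0.018,"dz":0.3,"ax":0,"ay":0,"az":0,"grip":0.2},{"dx":0.01,"dy":0.018,"dz":0.3,"ax":0,"ay":0,"az":0,"grip":0.2},{"dx":0.01,"dy":0.018,"dz":0.3,"ax":0,"ay":0,"az":0,"grip":0.2}]'
python3 -c "
from h import *
st();go(.5203,-.103,.018,np.radians(-106.7))"
```

```text
clock: 5.68
position: [0.5193, -0.1019, 0.0711]
ee_rot: [-0.0, 0.99, -0.144, -0.002]
contact_force: [-0.1, 0.2, -0.6]
width: 0.0582
gripper_force: 43.5
5.68 [ 0.5193 -0.1019  0.0711] [-0.     0.99  -0.144 -0.002] [-0.33  0.35  1.83  0.    0.96  1.53] [-0.1  0.2 -0.6] 0.0582 43.49929899908602
{'dx': 0.0059, 'dy': 0.0031, 'dz': 0.2123, 'ax': -0.0002, 'ay': 0.002, 'az': 0.0018}
```

```bash
python3 -m jog '[{"dx":0.005,"dy":0.003,"dz":0.03,"ax":0,"ay":0,"az":0,"grip":0.2},{"dx":0.005,"dy":0.003,"dz":0.06,"ax":0,"ay":0,"az":0,"grip":0.2},{"dx":0.005,"dy":0.003,"dz":0.09,"ax":0,"ay":0,"az":0,"grip":0.2},{"dx":0.005,"dy":0.003,"dz":0.12,"ax":0,"ay":0,"az":0,"grip":0.2},{"dx":0.005,"dy":0.003,"dz":0.12,"ax":0,"ay":0,"az":0,"grip":0.2}]'
python3 -c "
from h import *
st();go(.5203,-.103,.018,np.radians(-106.7))"
```

```text
clock: 6.1
position: [0.5203, -0.1043, 0.0405]
ee_rot: [-0.0, 0.989, -0.145, -0.001]
contact_force: [-1.2, 1.6, -0.4]
width: 0.0583
gripper_force: 44.0
6.1 [ 0.5203 -0.1043  0.0405] [-0.     0.989 -0.145 -0.001] [-0.33  0.39  1.87  0.    0.89  1.53] [-1.2  1.6 -0.4] 0.0583 44.00646583177149
{'dx': -0.0013, 'dy': -0.0051, 'dz': 0.09, 'ax': -0.0001, 'ay': 0.0014, 'az': 0.0005}
```

It's between the posts with almost no side force, so I'll lower it fully.

```bash
python3 -m jog '[{"dx":-0.001,"dy":-0.004,"dz":0.03,"ax":0,"ay":0,"az":0,"grip":0.2},{"dx":-0.001,"dy":-0.004,"dz":0.06,"ax":0,"ay":0,"az":0,"grip":0.2},{"dx":-0.001,"dy":-0.004,"dz":0.09,"ax":0,"ay":0,"az":0,"grip":0.2},{"dx":-0.001,"dy":-0.004,"dz":0.094,"ax":0,"ay":0,"az":0,"grip":0.2},{"dx":-0.001,"dy":-0.004,"dz":0.096,"ax":0,"ay":0,"az":0,"grip":0.2}]'
python3 -c "
from h import *
st()"
```

```text
clock: 6.52
position: [0.5209, -0.1038, 0.0168]
ee_rot: [-0.0, 0.989, -0.145, -0.001]
contact_force: [-2.7, 1.1, 0.0]
width: 0.0585
gripper_force: 44.1
6.52 [ 0.5209 -0.1038  0.0168] [-0.     0.989 -0.145 -0.001] [-0.33  0.42  1.89 -0.    0.83  1.53] [-2.7  1.1  0. ] 0.0585 44.06734359450638
```

```bash
python3 -m jog '[{"dx":0,"dy":0,"dz":0.003,"ax":0,"ay":0,"az":0,"grip":0.2},{"dx":0,"dy":0,"dz":0.006,"ax":0,"ay":0,"az":0,"grip":0.2},{"dx":0,"dy":0,"dz":0.007,"ax":0,"ay":0,"az":0,"grip":0.2}]'
```

```text
clock: 6.77
position: [0.5212, -0.1038, 0.0162]
ee_rot: [0.0, 0.989, -0.145, -0.0]
contact_force: [-4.2, 2.6, 5.6]
width: 0.0587
gripper_force: 44.5
```

```bash
python3 -m jog '[{"dx":0,"dy":0,"dz":0,"ax":0,"ay":0,"az":0,"grip":0.7},{"dx":0,"dy":0,"dz":0,"ax":0,"ay":0,"az":0,"grip":1},{"dx":0,"dy":0,"dz":0,"ax":0,"ay":0,"az":0,"grip":1}]'
python3 -m jog '[{"dx":0,"dy":0,"dz":-0.12,"ax":0,"ay":0,"az":0,"grip":1},{"dx":0,"dy":0,"dz":-0.28,"ax":0,"ay":0,"az":0,"grip":1},{"dx":0,"dy":0,"dz":-0.44,"ax":0,"ay":0,"az":0,"grip":1},{"dx":0,"dy":0,"dz":-0.6,"ax":0,"ay":0,"az":0,"grip":1},{"dx":-0.02,"dy":-0.15,"dz":-0.65,"ax":0,"ay":0,"az":0,"grip":1}]'
python3 -c "
from h import *
st();snap('wrist','w5')
for z,r in((.030,.03),(.030,.022)):print(circ('w5',.5205,-.103,z,r,.006))
go(.559,.236,.17,np.radians(-106.7))"
```

```text
clock: 7.02
position: [0.523, -0.1047, 0.0163]
ee_rot: [0.001, 0.989, -0.145, 0.002]
contact_force: [-0.2, -0.4, -0.1]
width: 0.0855
gripper_force: 0.0
clock: 7.43
position: [0.5318, -0.0727, 0.1851]
ee_rot: [0.003, 0.989, -0.148, 0.007]
contact_force: [0.5, 0.1, 0.8]
width: 0.0851
gripper_force: 0.0
7.43 [ 0.5318 -0.0727  0.1851] [ 0.003  0.989 -0.148  0.007] [-0.26  0.24  1.67 -0.01  1.21  1.61] [0.5 0.1 0.8] 0.0851 0.0
[57.8271  0.5215 -0.103 ]
[56.1357  0.5225 -0.103 ]
{'dx': -0.2446, 'dy': -1.1726, 'dz': 0.0661, 'ax': -0.0043, 'ay': -0.0089, 'az': -0.0008}
```

```bash
python3 -m jog '[{"dx":-0.2,"dy":-0.97,"dz":0.06,"ax":0,"ay":0,"az":0,"grip":1},{"dx":-0.2,"dy":-0.97,"dz":0.06,"ax":0,"ay":0,"az":0,"grip":1},{"dx":-0.2,"dy":-0.97,"dz":0.06,"ax":0,"ay":0,"az":0,"grip":1},{"dx":-0.2,"dy":-0.97,"dz":0.06,"ax":0,"ay":0,"az":0,"grip":1},{"dx":-0.2,"dy":-0.97,"dz":0.06,"ax":0,"ay":0,"az":0,"grip":1}]'
python3 -c "
from h import *
go(.561,.235,.15,np.radians(-106.7))"
```

```text
clock: 7.9
position: [0.546, 0.1425, 0.1657]
ee_rot: [-0.0, 0.989, -0.145, 0.001]
contact_force: [0.1, 0.6, -0.5]
width: 0.0852
gripper_force: 0.0
{'dx': -0.0488, 'dy': -0.3715, 'dz': 0.0629, 'ax': -0.0003, 'ay': -0.0011, 'az': 0.0003}
```

```bash
python3 -m jog '[{"dx":-0.049,"dy":-0.37,"dz":0.1,"ax":0,"ay":0,"az":0,"grip":1},{"dx":-0.049,"dy":-0.37,"dz":0.2,"ax":0,"ay":0,"az":0,"grip":1},{"dx":-0.049,"dy":-0.37,"dz":0.24,"ax":0,"ay":0,"az":0,"grip":1},{"dx":-0.049,"dy":-0.37,"dz":0.24,"ax":0,"ay":0,"az":0,"grip":1},{"dx":-0.049,"dy":-0.37,"dz":0.24,"ax":0,"ay":0,"az":0,"grip":1}]'
python3 -m jog '[{"dx":0,"dy":0,"dz":0,"ax":0,"ay":0,"az":0,"grip":1}]'
python3 -c "
from h import *
snap('wrist','w6');st();c=circ('w6',.5653,.2341,.016,.03,.012);print(c)
im=cv2.imread('pics/w6.png')
for a in np.linspace(0,6.28,60): cv2.circle(im,tuple(int(round(v)) for v in proj('w6',(c[1]+.03*np.cos(a),c[2]+.03*np.sin(a),.016))),1,(0,0,255),-1)
cv2.imwrite('pics/w6o.png',im)
go(c[1],c[2],.004,np.radians(-106.7))"
```

```text
clock: 8.32
position: [0.5594, 0.2335, 0.1038]
ee_rot: [0.001, 0.99, -0.144, -0.001]
contact_force: [-0.8, -0.8, 0.2]
width: 0.0857
gripper_force: 0.0
clock: 8.4
position: [0.5608, 0.2323, 0.1059]
ee_rot: [0.0, 0.989, -0.145, 0.0]
contact_force: [-0.2, 0.6, -0.2]
width: 0.0857
gripper_force: 0.0
8.45 [0.5612 0.232  0.1066] [-0.     0.989 -0.145  0.001] [ 0.28  0.41  1.62 -0.    1.11  2.14] [0.2 0.6 0.2] 0.0853 0.0
[50.3774  0.5653  0.2341]
{'dx': 0.0127, 'dy': -0.0127, 'dz': 0.4106, 'ax': -0.0002, 'ay': -0.0012, 'az': 0.0}
```

View pics/w6o.png

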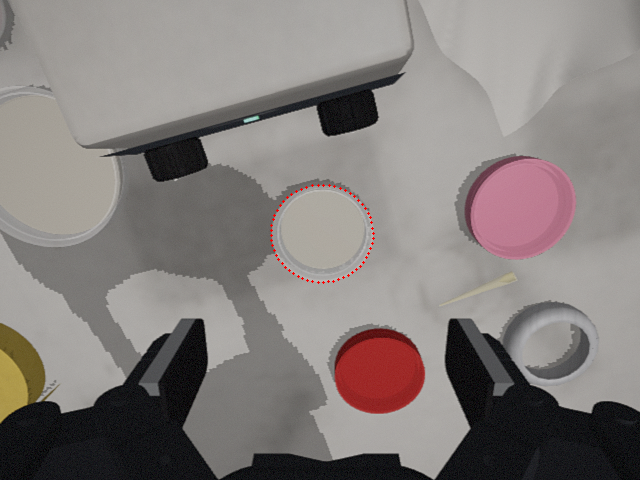

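The overlay fits the dish's rim and the hotplate stays clear, so I'll descend and grip gently.

```bash
python3 -m jog '[{"dx":0.012,"dy":-0.012,"dz":0.15,"ax":0,"ay":0,"az":0,"grip":1},{"dx":0.012,"dy":-0.012,"dz":0.28,"ax":0,"ay":0,"az":0,"grip":1},{"dx":0.012,"dy":-0.012,"dz":0.35,"ax":0,"ay":0,"az":0,"grip":1},{"dx":0.012,"dy":-0.012,"dz":0.39,"ax":0,"ay":0,"az":0,"grip":1},{"dx":0.012,"dy":-0.012,"dz":0.41,"ax":0,"ay":0,"az":0,"grip":1}]' 25
python3 -m jog '[{"dx":0,"dy":0,"dz":0,"ax":0,"ay":0,"az":0,"grip":0.5},{"dx":0,"dy":0,"dz":0,"ax":0,"ay":0,"az":0,"grip":0.2},{"dx":0,"dy":0,"dz":0,"ax":0,"ay":0,"az":0,"grip":0.2},{"dx":0,"dy":0,"dz":0,"ax":0,"ay":0,"az":0,"grip":0.2},{"dx":0,"dy":0,"dz":0,"ax":0,"ay":0,"az":0,"grip":0.2}]' 25
python3 -c "
from h import *
st()"
```

```text
clock: 8.87
position: [0.5643, 0.2335, 0.003]
ee_rot: [0.0, 0.989, -0.146, -0.0]
contact_force: [0.4, -0.2, 0.6]
width: 0.0857
gripper_force: 0.0
clock: 9.28
position: [0.5656, 0.2349, 0.0052]
ee_rot: [-0.0, 0.989, -0.145, 0.002]
contact_force: [0.0, -2.4, 6.7]
width: 0.0584
gripper_force: 27.2
9.28 [0.5656 0.2349 0.0052] [-0.     0.989 -0.145  0.002] [ 0.28  0.53  1.72 -0.    0.89  2.14] [ 0.  -2.4  6.7] 0.0584 27.16105878353119
```

```bash
python3 -m jog '[{"dx":0,"dy":0,"dz":-0.06,"ax":0,"ay":0,"az":0,"grip":0.2},{"dx":0,"dy":0,"dz":-0.16,"ax":0,"ay":0,"az":0,"grip":0.2},{"dx":0,"dy":0,"dz":-0.26,"ax":0,"ay":0,"az":0,"grip":0.2},{"dx":0,"dy":0,"dz":-0.36,"ax":0,"ay":0,"az":0,"grip":0.2},{"dx":0,"dy":0.05,"dz":-0.44,"ax":0,"ay":0,"az":0,"grip":0.2}]'
python3 -c "
from h import *
st();go(.518,-.103,.135,np.radians(-106.7))"
```

```text
clock: 9.7
position: [0.5619, 0.2248, 0.1158]
ee_rot: [-0.001, 0.99, -0.144, 0.002]
contact_force: [0.6, -0.0, -0.2]
width: 0.0583
gripper_force: 27.0
9.7 [0.5619 0.2248 0.1158] [-0.001  0.99  -0.144  0.002] [0.26 0.4  1.62 0.   1.12 2.12] [ 0.6 -0.  -0.2] 0.0583 27.004561722278595
{'dx': 0.2062, 'dy': 1.3065, 'dz': -0.0808, 'ax': -0.0022, 'ay': -0.0021, 'az': 0.0013}
```

```bash
python3 -m jog '[{"dx":0.01,"dy":0.08,"dz":-0.03,"ax":0,"ay":0,"az":0,"grip":0.2},{"dx":0.03,"dy":0.2,"dz":-0.06,"ax":0,"ay":0,"az":0,"grip":0.2},{"dx":0.05,"dy":0.34,"dz":-0.08,"ax":0,"ay":0,"az":0,"grip":0.2},{"dx":0.075,"dy":0.48,"dz":-0.08,"ax":0,"ay":0,"az":0,"grip":0.2},{"dx":0.095,"dy":0.62,"dz":-0.08,"ax":0,"ay":0,"az":0,"grip":0.2}]'
python3 -m jog '[{"dx":0.02,"dy":0.14,"dz":0,"ax":0,"ay":0,"az":0,"grip":0.2},{"dx":0.045,"dy":0.28,"dz":0,"ax":0,"ay":0,"az":0,"grip":0.2},{"dx":0.065,"dy":0.42,"dz":0,"ax":0,"ay":0,"az":0,"grip":0.2},{"dx":0.09,"dy":0.56,"dz":0,"ax":0,"ay":0,"az":0,"grip":0.2},{"dx":0.1,"dy":0.64,"dz":0,"ax":0,"ay":0,"az":0,"grip":0.2}]'
python3 -m jog '[{"dx":0,"dy":0.02,"dz":0,"ax":0,"ay":0,"az":0,"grip":0.2},{"dx":0,"dy":0.02,"dz":0,"ax":0,"ay":0,"az":0,"grip":0.2}]'
python3 -c "
from h import *
st();go(.5198,-.103,.08,np.radians(-106.7))"
```

```text
clock: 10.12
position: [0.539, 0.0665, 0.1344]
ee_rot: [-0.0, 0.99, -0.144, 0.001]
contact_force: [-0.3, -0.0, -1.0]
width: 0.0585
gripper_force: 27.0
clock: 10.53
position: [0.5167, -0.0962, 0.1339]
ee_rot: [0.001, 0.989, -0.146, 0.001]
contact_force: [0.6, 0.7, 0.3]
width: 0.058
gripper_force: 27.0
clock: 10.7
position: [0.5152, -0.0988, 0.1336]
ee_rot: [-0.0, 0.989, -0.146, 0.0]
contact_force: [-0.0, 0.0, 0.1]
width: 0.0583
gripper_force: 27.0
10.7 [ 0.5152 -0.0988  0.1336] [-0.     0.989 -0.146  0.   ] [-0.32  0.28  1.76  0.    1.1   1.54] [-0.   0.   0.1] 0.0583 27.027850449085236
{'dx': 0.0221, 'dy': 0.0108, 'dz': 0.2145, 'ax': -0.0001, 'ay': -0.0005, 'az': -0.0014}
```

```bash
python3 -m jog '[{"dx":0.022,"dy":0.011,"dz":0.08,"ax":0,"ay":0,"az":0,"grip":0.2},{"dx":0.022,"dy":0.011,"dz":0.16,"ax":0,"ay":0,"az":0,"grip":0.2},{"dx":0.022,"dy":0.011,"dz":0.2,"ax":0,"ay":0,"az":0,"grip":0.2},{"dx":0.022,"dy":0.011,"dz":0.21,"ax":0,"ay":0,"az":0,"grip":0.2},{"dx":0.022,"dy":0.011,"dz":0.21,"ax":0,"ay":0,"az":0,"grip":0.2}]'
python3 -c "
from h import *
snap('wrist','w7');st();s=manip.get_state()['position']
print(circ('w7',s[0],s[1],s[2]+.012,.03,.006))
go(.5203,-.1032,.060,np.radians(-106.7))"
```

```text
clock: 11.12
position: [0.5194, -0.1006, 0.0802]
ee_rot: [-0.0, 0.99, -0.144, -0.001]
contact_force: [0.4, -0.1, 0.0]
width: 0.0584
gripper_force: 27.0
11.17 [ 0.5201 -0.101   0.081 ] [-0.     0.99  -0.144 -0.   ] [-0.32  0.34  1.82  0.    0.98  1.54] [-0.9  0.6  0.6] 0.0584 27.03519970178604
[37.4677  0.5201 -0.1   ]
{'dx': 0.0032, 'dy': 0.0082, 'dz': 0.0838, 'ax': -0.0001, 'ay': 0.0001, 'az': 0.0011}
```

```bash
python3 -m jog '[{"dx":0.003,"dy":0.008,"dz":0.03,"ax":0,"ay":0,"az":0,"grip":0.2},{"dx":0.003,"dy":0.008,"dz":0.06,"ax":0,"ay":0,"az":0,"grip":0.2},{"dx":0.003,"dy":0.008,"dz":0.09,"ax":0,"ay":0,"az":0,"grip":0.2},{"dx":0.003,"dy":0.008,"dz":0.12,"ax":0,"ay":0,"az":0,"grip":0.2},{"dx":0.003,"dy":0.008,"dz":0.13,"ax":0,"ay":0,"az":0,"grip":0.2}]'
python3 -c "
from h import *
st();go(.5203,-.1035,.035,np.radians(-106.7))"
```

```text
clock: 11.58
position: [0.5191, -0.1038, 0.0468]
ee_rot: [-0.0, 0.989, -0.145, -0.001]
contact_force: [-0.6, 0.3, -0.4]
width: 0.0585
gripper_force: 27.0
11.58 [ 0.5191 -0.1038  0.0468] [-0.     0.989 -0.145 -0.001] [-0.33  0.38  1.86 -0.    0.9   1.53] [-0.6  0.3 -0.4] 0.0585 27.037138044834137
{'dx': 0.0044, 'dy': -0.0026, 'dz': 0.0474, 'ax': -0.0, 'ay': 0.0015, 'az': 0.0003}
```

```bash
python3 -m jog '[{"dx":0.002,"dy":0,"dz":0.015,"ax":0,"ay":0,"az":0,"grip":0.2},{"dx":0.002,"dy":0,"dz":0.03,"ax":0,"ay":0,"az":0,"grip":0.2},{"dx":0.002,"dy":0,"dz":0.04,"ax":0,"ay":0,"az":0,"grip":0.2},{"dx":0.002,"dy":0,"dz":0.046,"ax":0,"ay":0,"az":0,"grip":0.2},{"dx":0.002,"dy":0,"dz":0.048,"ax":0,"ay":0,"az":0,"grip":0.2}]'
```

```text
clock: 12.0
position: [0.5205, -0.1042, 0.036]
ee_rot: [0.0, 0.989, -0.145, -0.0]
contact_force: [-0.2, 0.1, -1.0]
width: 0.0586
gripper_force: 27.0
```

```bash
python3 -m jog '[{"dx":0,"dy":0,"dz":0.003,"ax":0,"ay":0,"az":0,"grip":0.2},{"dx":0,"dy":0,"dz":0.006,"ax":0,"ay":0,"az":0,"grip":0.2},{"dx":0,"dy":0,"dz":0.006,"ax":0,"ay":0,"az":0,"grip":0.2}]'
```

```text
clock: 12.25
position: [0.5206, -0.1042, 0.0353]
ee_rot: [0.0, 0.989, -0.145, 0.0]
contact_force: [-1.6, 0.8, 2.5]
width: 0.0582
gripper_force: 27.3
```

```bash
python3 -m jog '[{"dx":0,"dy":0,"dz":0.002,"ax":0,"ay":0,"az":0,"grip":0.2},{"dx":0,"dy":0,"dz":0.003,"ax":0,"ay":0,"az":0,"grip":0.2},{"dx":0,"dy":0,"dz":0.003,"ax":0,"ay":0,"az":0,"grip":0.2}]'
python3 -m jog '[{"dx":0,"dy":0,"dz":0.003,"ax":0,"ay":0,"az":0,"grip":0.5},{"dx":0,"dy":0,"dz":0.003,"ax":0,"ay":0,"az":0,"grip":1},{"dx":0,"dy":0,"dz":0.003,"ax":0,"ay":0,"az":0,"grip":1}]'
python3 -m jog '[{"dx":0,"dy":0,"dz":-0.1,"ax":0,"ay":0,"az":0,"grip":1},{"dx":0,"dy":0,"dz":-0.24,"ax":0,"ay":0,"az":0,"grip":1},{"dx":0,"dy":-0.1,"dz":-0.4,"ax":0,"ay":0,"az":0,"grip":1},{"dx":-0.1,"dy":-0.26,"dz":-0.46,"ax":0,"ay":0,"az":0,"grip":1},{"dx":-0.18,"dy":-0.42,"dz":-0.46,"ax":0,"ay":0,"az":0,"grip":1}]'
python3 -c "
from h import *
st();go(.444,.113,.105,np.radians(-106.7))"
```

```text
clock: 12.5
position: [0.5206, -0.1042, 0.0352]
ee_rot: [0.0, 0.989, -0.145, 0.0]
contact_force: [-2.8, 0.5, 7.7]
width: 0.0586
gripper_force: 27.9
clock: 12.75
position: [0.5206, -0.1043, 0.0331]
ee_rot: [0.0, 0.989, -0.145, 0.0]
contact_force: [-0.2, -0.6, -1.0]
width: 0.0848
gripper_force: 0.0
clock: 13.17
position: [0.5134, -0.0051, 0.1509]
ee_rot: [0.0, 0.989, -0.146, 0.004]
contact_force: [0.5, 0.8, -0.8]
width: 0.0853
gripper_force: 0.0
13.17 [ 0.5134 -0.0051  0.1509] [ 0.     0.989 -0.146  0.004] [-0.15  0.24  1.77 -0.    1.12  1.72] [ 0.5  0.8 -0.8] 0.0853 0.0
{'dx': -0.4041, 'dy': -0.3715, 'dz': 0.1803, 'ax': -0.0006, 'ay': -0.0055, 'az': -0.0016}
```

```bash
python3 -m jog '[{"dx":-0.4,"dy":-0.37,"dz":0.18,"ax":0,"ay":0,"az":0,"grip":1},{"dx":-0.4,"dy":-0.37,"dz":0.18,"ax":0,"ay":0,"az":0,"grip":1},{"dx":-0.4,"dy":-0.37,"dz":0.18,"ax":0,"ay":0,"az":0,"grip":1},{"dx":-0.4,"dy":-0.37,"dz":0.18,"ax":0,"ay":0,"az":0,"grip":1},{"dx":-0.4,"dy":-0.37,"dz":0.18,"ax":0,"ay":0,"az":0,"grip":1}]'
python3 -m jog '[{"dx":0,"dy":0,"dz":0,"ax":0,"ay":0,"az":0,"grip":1},{"dx":0,"dy":0,"dz":0,"ax":0,"ay":0,"az":0,"grip":1}]'
python3 -c "
from h import *
snap('wrist','w8');st();c=circ('w8',.444,.113,.010,.03,.012);print(c,circ('w8',.444,.113,.014,.0265,.012),circ('w8',.444,.113,.014,.023,.012))
im=cv2.imread('pics/w8.png')
for a in np.linspace(0,6.28,60): cv2.circle(im,tuple(int(round(v)) for v in proj('w8',(c[1]+.03*np.cos(a),c[2]+.03*np.sin(a),.010))),1,(0,0,255),-1)
cv2.imwrite('pics/w8o.png',im)
go(c[1],c[2],.004,np.radians(-106.7))"
```

```text
clock: 13.58
position: [0.4364, 0.1153, 0.1005]
ee_rot: [0.0, 0.99, -0.143, -0.003]
contact_force: [0.6, -0.1, -0.3]
width: 0.0852
gripper_force: 0.0
clock: 13.75
position: [0.4421, 0.1123, 0.1025]
ee_rot: [0.0, 0.989, -0.145, 0.001]
contact_force: [1.0, 0.1, -0.1]
width: 0.0853
gripper_force: 0.0
13.8 [0.4424 0.112  0.1026] [ 0.     0.989 -0.145  0.001] [ 0.1   0.22  1.95 -0.    0.98  1.96] [-0.4  0.2 -0.2] 0.0855 0.0
[48.978  0.444  0.111] [45.9158  0.449   0.108 ] [40.567  0.45   0.109]
{'dx': 0.0064, 'dy': 0.0021, 'dz': 0.3945, 'ax': -0.0001, 'ay': -0.0014, 'az': -0.0}
```

View pics/w8o.png

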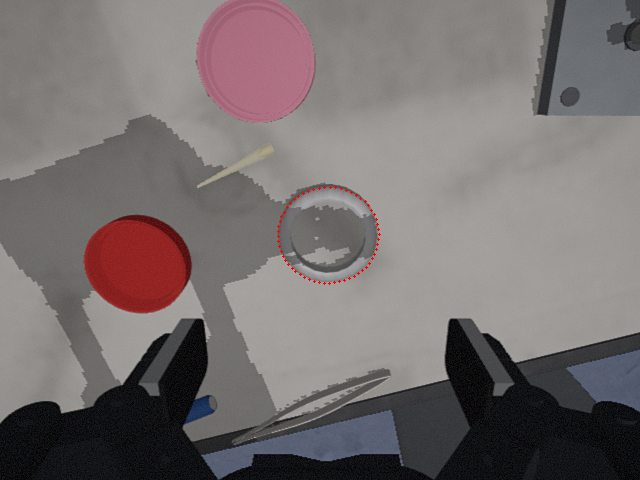

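The overlay matches the retainer's straight side, and the toothpick and tweezers are clear. I'll grasp it.

```bash
python3 -m jog '[{"dx":0.006,"dy":0.002,"dz":0.15,"ax":0,"ay":0,"az":0,"grip":1},{"dx":0.006,"dy":0.002,"dz":0.28,"ax":0,"ay":0,"az":0,"grip":1},{"dx":0.006,"dy":0.002,"dz":0.34,"ax":0,"ay":0,"az":0,"grip":1},{"dx":0.006,"dy":0.002,"dz":0.38,"ax":0,"ay":0,"az":0,"grip":1},{"dx":0.006,"dy":0.002,"dz":0.395,"ax":0,"ay":0,"az":0,"grip":1}]' 40
python3 -m jog '[{"dx":0,"dy":0,"dz":0,"ax":0,"ay":0,"az":0,"grip":0.5},{"dx":0,"dy":0,"dz":0,"ax":0,"ay":0,"az":0,"grip":0.2},{"dx":0,"dy":0,"dz":0,"ax":0,"ay":0,"az":0,"grip":0.2},{"dx":0,"dy":0,"dz":0,"ax":0,"ay":0,"az":0,"grip":0.2},{"dx":0,"dy":0,"dz":0,"ax":0,"ay":0,"az":0,"grip":0.2}]' 40
python3 -c "
from h import *
st()"
```

```text
clock: 14.22
position: [0.4425, 0.1105, 0.002]
ee_rot: [0.0, 0.989, -0.146, -0.001]
contact_force: [-0.6, 0.0, 1.2]
width: 0.0853
gripper_force: 0.0
clock: 14.63
position: [0.4441, 0.1112, 0.0071]
ee_rot: [0.0, 0.989, -0.145, 0.002]
contact_force: [-5.5, -3.0, 25.0]
width: 0.0541
gripper_force: 36.0
14.63 [0.4441 0.1112 0.0071] [ 0.     0.989 -0.145  0.002] [ 0.09  0.35  2.07 -0.    0.72  1.96] [-5.5 -3.  25. ] 0.0541 35.96235165023245
```

The 54 mm width and the upward force show the pads slid onto the bevel, because the tips sit back at this opening. I'll reopen and go lower.

```bash
python3 -m jog '[{"dx":0,"dy":0,"dz":0,"ax":0,"ay":0,"az":0,"grip":0.6},{"dx":0,"dy":0,"dz":0,"ax":0,"ay":0,"az":0,"grip":1},{"dx":0,"dy":0,"dz":0,"ax":0,"ay":0,"az":0,"grip":1}]'
python3 -m jog '[{"dx":0,"dy":0,"dz":0.01,"ax":0,"ay":0,"az":0,"grip":1},{"dx":0,"dy":0,"dz":0.02,"ax":0,"ay":0,"az":0,"grip":1},{"dx":0,"dy":0,"dz":0.025,"ax":0,"ay":0,"az":0,"grip":1},{"dx":0,"dy":0,"dz":0.025,"ax":0,"ay":0,"az":0,"grip":1}]'
python3 -c "
from h import *
st()"
```

```text
clock: 14.88
position: [0.443, 0.1118, 0.0043]
ee_rot: [-0.0, 0.989, -0.145, 0.001]
contact_force: [-1.0, -0.2, -0.3]
width: 0.0851
gripper_force: 0.0
clock: 15.22
position: [0.4416, 0.1118, -0.0035]
ee_rot: [0.0, 0.989, -0.145, -0.001]
contact_force: [-0.4, -0.3, -0.1]
width: 0.0857
gripper_force: 0.0
15.22 [ 0.4416  0.1118 -0.0035] [ 0.     0.989 -0.145 -0.001] [ 0.1   0.37  2.08 -0.    0.69  1.96] [-0.4 -0.3 -0.1] 0.0857 0.0
```

```bash
python3 -m jog '[{"dx":0.01,"dy":0,"dz":0,"ax":0,"ay":0,"az":0,"grip":0.8},{"dx":0.01,"dy":0,"dz":0,"ax":0,"ay":0,"az":0,"grip":0.53},{"dx":0.01,"dy":0,"dz":0,"ax":0,"ay":0,"az":0,"grip":0.53}]' 30
python3 -m jog '[{"dx":0,"dy":0,"dz":0,"ax":0,"ay":0,"az":0,"grip":0.2},{"dx":0,"dy":0,"dz":0,"ax":0,"ay":0,"az":0,"grip":0.2},{"dx":0,"dy":0,"dz":0,"ax":0,"ay":0,"az":0,"grip":0.2}]' 30
python3 -c "
from h import *
st()"
```

```text
clock: 15.47
position: [0.4448, 0.1111, -0.0029]
ee_rot: [0.0, 0.989, -0.145, 0.0]
contact_force: [0.1, 0.5, 0.7]
width: 0.0655
gripper_force: 0.0
clock: 15.72
position: [0.4448, 0.111, -0.0023]
ee_rot: [0.0, 0.989, -0.145, 0.0]
contact_force: [-0.5, 0.3, 6.2]
width: 0.0589
gripper_force: 31.1
15.72 [ 0.4448  0.111  -0.0023] [ 0.     0.989 -0.145  0.   ] [ 0.09  0.37  2.07 -0.    0.7   1.95] [-0.5  0.3  6.2] 0.0589 31.10006478818832
```

```bash
python3 -m jog '[{"dx":0,"dy":0,"dz":-0.1,"ax":0,"ay":0,"az":0,"grip":0.2},{"dx":0,"dy":0,"dz":-0.25,"ax":0,"ay":0,"az":0,"grip":0.2},{"dx":0,"dy":0,"dz":-0.4,"ax":0,"ay":0,"az":0,"grip":0.2},{"dx":0.06,"dy":0.1,"dz":-0.52,"ax":0,"ay":0,"az":0,"grip":0.2},{"dx":0.15,"dy":0.23,"dz":-0.54,"ax":0,"ay":0,"az":0,"grip":0.2}]'
python3 -c "
from h import *
st();go(.519,-.103,.135,np.radians(-106.7))"
```

```text
clock: 16.13
position: [0.4663, 0.0467, 0.1373]
ee_rot: [-0.001, 0.99, -0.143, 0.005]
contact_force: [1.4, 0.1, -1.0]
width: 0.0591
gripper_force: 32.8
16.13 [0.4663 0.0467 0.1373] [-0.001  0.99  -0.143  0.005] [-0.05  0.19  1.88  0.    1.07  1.81] [ 1.4  0.1 -1. ] 0.0591 32.815688420960214
{'dx': 0.3712, 'dy': 0.5148, 'dz': 0.0105, 'ax': -0.0022, 'ay': -0.0055, 'az': 0.0033}
```

```bash
python3 -m jog '[{"dx":0.09,"dy":0.12,"dz":0,"ax":0,"ay":0,"az":0,"grip":0.2},{"dx":0.18,"dy":0.25,"dz":0,"ax":0,"ay":0,"az":0,"grip":0.2},{"dx":0.27,"dy":0.37,"dz":0,"ax":0,"ay":0,"az":0,"grip":0.2},{"dx":0.35,"dy":0.48,"dz":0,"ax":0,"ay":0,"az":0,"grip":0.2},{"dx":0.36,"dy":0.5,"dz":0,"ax":0,"ay":0,"az":0,"grip":0.2}]'
python3 -m jog '[{"dx":0,"dy":0,"dz":0,"ax":0,"ay":0,"az":0,"grip":0.2},{"dx":0,"dy":0,"dz":0,"ax":0,"ay":0,"az":0,"grip":0.2}]'
python3 -c "
from h import *
snap('wrist','w9');st();s=manip.get_state()['position']
print(circ('w9',s[0],s[1],s[2]+.0125,.03,.006),circ('w9',s[0],s[1],s[2]+.0165,.023,.006))
print('dish on stack',circ('w9',.5205,-.103,.046,.03,.005))
go(.5205,-.1035,.08,np.radians(-106.7))"
```

```text
clock: 16.55
position: [0.5171, -0.1057, 0.1323]
ee_rot: [0.002, 0.989, -0.147, 0.002]
contact_force: [0.3, 0.3, -0.2]
width: 0.0587
gripper_force: 32.8
clock: 16.72
position: [0.5134, -0.0998, 0.1316]
ee_rot: [-0.001, 0.989, -0.146, -0.001]
contact_force: [-1.0, 0.2, -0.5]
width: 0.0586
gripper_force: 32.8
16.77 [ 0.5132 -0.0991  0.1317] [-0.001  0.989 -0.145 -0.001] [-0.32  0.28  1.77  0.    1.1   1.54] [ 0.4 -0.1 -1. ] 0.059 32.82186779746553
[50.6433  0.5132 -0.0991] [33.0605  0.5142 -0.1011]
dish on stack [48.1839  0.5205 -0.104 ]
{'dx': 0.0335, 'dy': 0.0086, 'dz': 0.2066, 'ax': -0.0005, 'ay': 0.0014, 'az': 0.0004}
```

View pics/w9.png

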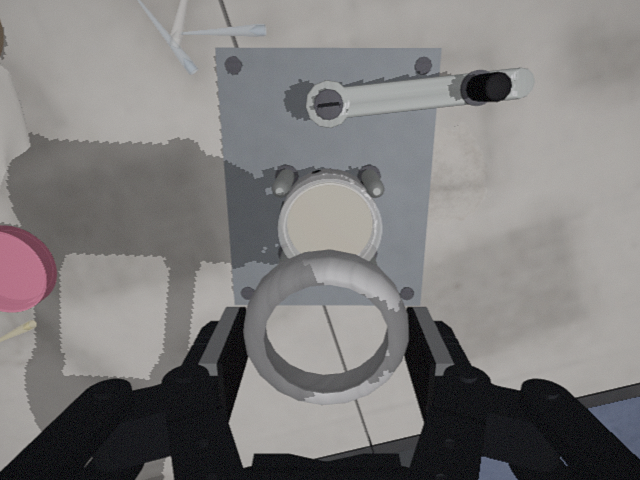

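The dish sits flat and centred between the posts, and the retainer is held level at the TCP. I'll move down with it.

```bash
python3 -m jog '[{"dx":0.031,"dy":0.01,"dz":0.08,"ax":0,"ay":0,"az":0,"grip":0.2},{"dx":0.031,"dy":0.01,"dz":0.16,"ax":0,"ay":0,"az":0,"grip":0.2},{"dx":0.031,"dy":0.01,"dz":0.22,"ax":0,"ay":0,"az":0,"grip":0.2},{"dx":0.031,"dy":0.01,"dz":0.24,"ax":0,"ay":0,"az":0,"grip":0.2},{"dx":0.031,"dy":0.01,"dz":0.24,"ax":0,"ay":0,"az":0,"grip":0.2}]'
python3 -m jog '[{"dx":0,"dy":0,"dz":0,"ax":0,"ay":0,"az":0,"grip":0.2}]'
python3 -c "
from h import *
st();go(.5205,-.1038,.045,np.radians(-106.7))"
```

```text
clock: 17.18
position: [0.5193, -0.103, 0.0709]
ee_rot: [-0.0, 0.99, -0.144, -0.002]
contact_force: [0.1, 0.5, -0.3]
width: 0.0586
gripper_force: 32.8
clock: 17.27
position: [0.521, -0.1039, 0.0726]
ee_rot: [-0.0, 0.99, -0.144, 0.0]
contact_force: [-0.6, -0.1, 0.4]
width: 0.0586
gripper_force: 32.8
17.27 [ 0.521  -0.1039  0.0726] [-0.     0.99  -0.144  0.   ] [-0.33  0.35  1.83  0.    0.96  1.53] [-0.6 -0.1  0.4] 0.0586 32.82421160984086
{'dx': -0.002, 'dy': 0.0003, 'dz': 0.1102, 'ax': -0.0001, 'ay': -0.0001, 'az': 0.0013}
```

```bash
python3 -m jog '[{"dx":-0.002,"dy":0,"dz":0.03,"ax":0,"ay":0,"az":0,"grip":0.2},{"dx":-0.002,"dy":0,"dz":0.055,"ax":0,"ay":0,"az":0,"grip":0.2},{"dx":-0.002,"dy":0,"dz":0.08,"ax":0,"ay":0,"az":0,"grip":0.2},{"dx":-0.002,"dy":0,"dz":0.1,"ax":0,"ay":0,"az":0,"grip":0.2},{"dx":-0.002,"dy":0,"dz":0.104,"ax":0,"ay":0,"az":0,"grip":0.2}]'
python3 -m jog '[{"dx":0,"dy":0,"dz":0.003,"ax":0,"ay":0,"az":0,"grip":0.2},{"dx":0,"dy":0,"dz":0.006,"ax":0,"ay":0,"az":0,"grip":0.2}]'
```

```text
clock: 17.68
position: [0.5198, -0.1046, 0.0451]
ee_rot: [-0.0, 0.989, -0.145, -0.001]
contact_force: [-0.5, 0.9, -1.0]
width: 0.0587
gripper_force: 32.8
clock: 17.85
position: [0.5207, -0.1049, 0.0446]
ee_rot: [0.0, 0.989, -0.145, 0.0]
contact_force: [0.4, 0.3, -0.6]
width: 0.0587
gripper_force: 32.8
```

```bash
python3 -m jog '[{"dx":0,"dy":-0.002,"dz":0.003,"ax":0,"ay":0,"az":0,"grip":0.2},{"dx":0,"dy":-0.002,"dz":0.005,"ax":0,"ay":0,"az":0,"grip":0.2},{"dx":0,"dy":-0.002,"dz":0.005,"ax":0,"ay":0,"az":0,"grip":0.2}]'
```

```text
clock: 18.1
position: [0.5209, -0.1043, 0.0436]
ee_rot: [0.0, 0.989, -0.145, 0.0]
contact_force: [-0.0, -0.2, -0.5]
width: 0.0589
gripper_force: 32.8
```

```bash
python3 -m jog '[{"dx":0,"dy":0,"dz":0.003,"ax":0,"ay":0,"az":0,"grip":0.2},{"dx":0,"dy":0,"dz":0.005,"ax":0,"ay":0,"az":0,"grip":0.2},{"dx":0,"dy":0,"dz":0.005,"ax":0,"ay":0,"az":0,"grip":0.2}]'
```

```text
clock: 18.35
position: [0.5209, -0.1043, 0.0435]
ee_rot: [0.0, 0.989, -0.145, 0.0]
contact_force: [-1.7, 1.3, 8.0]
width: 0.0588
gripper_force: 33.6
```

The retainer is seated. I'll release it, lift clear and locate the knob.

```bash
python3 -m jog '[{"dx":0,"dy":0,"dz":0,"ax":0,"ay":0,"az":0,"grip":0.6},{"dx":0,"dy":0,"dz":0,"ax":0,"ay":0,"az":0,"grip":1},{"dx":0,"dy":0,"dz":0,"ax":0,"ay":0,"az":0,"grip":1}]'
python3 -m jog '[{"dx":0,"dy":0,"dz":-0.1,"ax":0,"ay":0,"az":0,"grip":1},{"dx":0,"dy":0,"dz":-0.24,"ax":0,"ay":0,"az":0,"grip":1},{"dx":0,"dy":0,"dz":-0.36,"ax":0,"ay":0,"az":0,"grip":1},{"dx":0,"dy":0,"dz":-0.4,"ax":0,"ay":0,"az":0,"grip":1},{"dx":0,"dy":0,"dz":-0.4,"ax":0,"ay":0,"az":0,"grip":1}]'
python3 -c "
from h import *
snap('wrist','w10');st()
for z,r in((.056,.03),(.060,.0265),(.060,.023)):print(circ('w10',.5205,-.1035,z,r,.005))
k=ray('w9',490,86,.092);print(k);k=circ('w9',k[0],k[1],.092,.006,.005);print(k)
P=np.array([.5205,-.1035])+.07*np.array([np.cos(np.radians(-16.7)),np.sin(np.radians(-16.7))]);d=k[1:]-P
a=np.arctan2(d[1],d[0]);print('piv',P,np.linalg.norm(d),'clip',np.degrees(a-np.radians(163.3))%360,'yaw',np.degrees(a)%360)
print('knob',P+.07*np.array([np.cos(a),np.sin(a)]))
k=P+.07*np.array([np.cos(a),np.sin(a)]);go(k[0],k[1],.14,a+np.pi/2)"
```

```text
clock: 18.6
position: [0.5208, -0.1043, 0.0422]
ee_rot: [0.0, 0.989, -0.145, 0.0]
contact_force: [0.1, -0.1, 0.0]
width: 0.0856
gripper_force: 0.0
clock: 19.02
position: [0.5228, -0.105, 0.145]
ee_rot: [0.001, 0.989, -0.145, 0.003]
contact_force: [-0.6, -0.6, -0.3]
width: 0.0856
gripper_force: 0.0
19.07 [ 0.5213 -0.1045  0.1429] [ 0.     0.989 -0.145  0.001] [-0.33  0.28  1.74 -0.    1.12  1.53] [-0.7 -0.2  0.3] 0.0851 0.0
[50.8282  0.5225 -0.1045]
[43.8361  0.5255 -0.0995]
[42.6945  0.5255 -0.1075]
[ 0.57554262 -0.18820388  0.092     ]
[48.7467  0.5745 -0.1912]
piv [ 0.58754757 -0.12361524] 0.06883269191492265 clip 95.77318966759884 yaw 259.07318966759885
knob [ 0.57427873 -0.19234614]
{'dx': 0.3037, 'dy': 0.276, 'dz': 0.0124, 'ax': -0.001, 'ay': -0.0014, 'az': 0.9363}
```

View pics/w10.png

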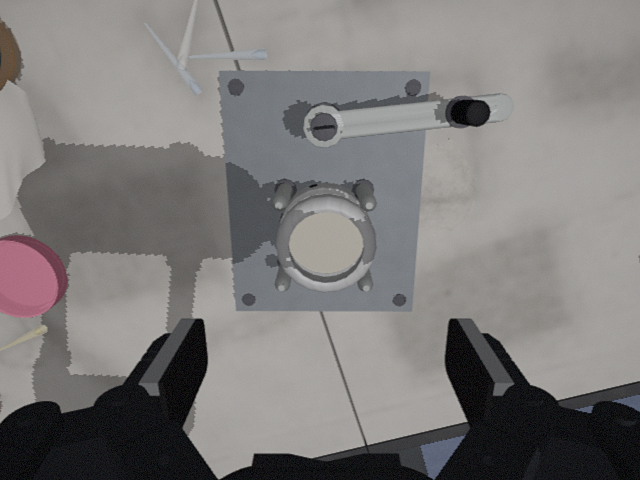

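The finished stack lies flat between the posts, with the dish visible through the retainer. The knob is at (470,112). I'll turn the tool so its x axis points from the knob to the pivot, then grip the knob.

```bash
python3 -m jog '[{"dx":0.12,"dy":0.11,"dz":0,"ax":0,"ay":0,"az":-0.07,"grip":0.6},{"dx":0.24,"dy":0.22,"dz":0,"ax":0,"ay":0,"az":-0.14,"grip":0.2},{"dx":0.3,"dy":0.276,"dz":0,"ax":0,"ay":0,"az":-0.21,"grip":-0.1},{"dx":0.304,"dy":0.276,"dz":0,"ax":0,"ay":0,"az":-0.28,"grip":-0.1},{"dx":0.304,"dy":0.276,"dz":0,"ax":0,"ay":0,"az":-0.35,"grip":-0.1}]' 20
python3 -m jog '[{"dx":0,"dy":0,"dz":0,"ax":0,"ay":0,"az":-0.07,"grip":-0.1},{"dx":0,"dy":0,"dz":0,"ax":0,"ay":0,"az":-0.14,"grip":-0.1},{"dx":0,"dy":0,"dz":0,"ax":0,"ay":0,"az":-0.21,"grip":-0.1},{"dx":0,"dy":0,"dz":0,"ax":0,"ay":0,"az":-0.28,"grip":-0.1},{"dx":0,"dy":0,"dz":0,"ax":0,"ay":0,"az":-0.35,"grip":-0.1}]'
python3 -m jog '[{"dx":0,"dy":0,"dz":0,"ax":0,"ay":0,"az":-0.07,"grip":-0.1},{"dx":0,"dy":0,"dz":0,"ax":0,"ay":0,"az":-0.14,"grip":-0.1},{"dx":0,"dy":0,"dz":0,"ax":0,"ay":0,"az":-0.21,"grip":-0.1},{"dx":0,"dy":0,"dz":0,"ax":0,"ay":0,"az":-0.28,"grip":-0.1},{"dx":0,"dy":0,"dz":0,"ax":0,"ay":0,"az":-0.36,"grip":-0.1}]'
python3 -m jog '[{"dx":0,"dy":0,"dz":0,"ax":0,"ay":0,"az":0,"grip":-0.1},{"dx":0,"dy":0,"dz":0,"ax":0,"ay":0,"az":0,"grip":-0.1}]'
python3 -c "
from h import *
st();go(.5745,-.192,.073,np.radians(-10.9))"
```

```text
clock: 19.48
position: [0.5731, -0.1932, 0.1388]
ee_rot: [-0.001, 0.991, 0.131, -0.002]
contact_force: [-0.3, 0.1, -0.7]
width: 0.0386
gripper_force: 0.0
clock: 19.9
position: [0.5722, -0.1916, 0.1391]
ee_rot: [-0.002, 0.918, 0.396, -0.002]
contact_force: [-0.5, 0.5, 0.2]
width: 0.0385
gripper_force: 0.0
clock: 20.32
position: [0.5722, -0.1915, 0.1391]
ee_rot: [-0.002, 0.772, 0.636, -0.001]
contact_force: [0.1, -0.5, 0.4]
width: 0.038
gripper_force: 0.0
clock: 20.48
position: [0.5726, -0.1917, 0.1399]
ee_rot: [-0.002, 0.774, 0.633, -0.001]
contact_force: [0.2, -0.2, 0.1]
width: 0.0387
gripper_force: 0.0
20.48 [ 0.5726 -0.1917  0.1399] [-0.002  0.774  0.633 -0.001] [-0.44  0.38  1.58 -0.    1.18 -0.24] [ 0.2 -0.2  0.1] 0.0387 0.0
{'dx': 0.0001, 'dy': 0.0087, 'dz': 0.2677, 'ax': -0.0025, 'ay': -0.0006, 'az': -0.0065}
```

```bash
python3 -m jog '[{"dx":0,"dy":0.008,"dz":0.08,"ax":0,"ay":0,"az":0,"grip":-0.1},{"dx":0,"dy":0.008,"dz":0.16,"ax":0,"ay":0,"az":0,"grip":-0.1},{"dx":0,"dy":0.008,"dz":0.22,"ax":0,"ay":0,"az":0,"grip":-0.1},{"dx":0,"dy":0.008,"dz":0.255,"ax":0,"ay":0,"az":0,"grip":-0.1},{"dx":0,"dy":0.008,"dz":0.265,"ax":0,"ay":0,"az":0,"grip":-0.1}]' 20
python3 -m jog '[{"dx":0,"dy":0,"dz":0,"ax":0,"ay":0,"az":0,"grip":-0.4},{"dx":0,"dy":0,"dz":0,"ax":0,"ay":0,"az":0,"grip":-0.8},{"dx":0,"dy":0,"dz":0,"ax":0,"ay":0,"az":0,"grip":-0.8},{"dx":0,"dy":0,"dz":0,"ax":0,"ay":0,"az":0,"grip":-0.8}]'
python3 -c "
from h import *
st()"
```

```text
clock: 20.9
position: [0.5741, -0.1919, 0.0734]
ee_rot: [-0.002, 0.774, 0.633, -0.001]
contact_force: [-0.7, 0.6, -0.5]
width: 0.0382
gripper_force: 0.0
clock: 21.23
position: [0.5762, -0.1928, 0.0766]
ee_rot: [0.001, 0.773, 0.634, 0.0]
contact_force: [0.9, -0.5, -2.4]
width: 0.011
gripper_force: 20.6
21.23 [ 0.5762 -0.1928  0.0766] [0.001 0.773 0.634 0.   ] [-0.44  0.44  1.66 -0.    1.04 -0.24] [ 0.9 -0.5 -2.4] 0.011 20.560412406921387
```

Knob gripped at 11–12 mm opening. I'll swing it about the pivot in 30° arcs.

```bash
python3 -m jog '[{"dx":0.0015,"dy":-0.029,"dz":0,"ax":0,"ay":0,"az":0.067,"grip":-0.8},{"dx":0.006,"dy":-0.058,"dz":0,"ax":0,"ay":0,"az":0.133,"grip":-0.8},{"dx":0.0137,"dy":-0.0865,"dz":0,"ax":0,"ay":0,"az":0.2,"grip":-0.8},{"dx":0.024,"dy":-0.114,"dz":0,"ax":0,"ay":0,"az":0.267,"grip":-0.8},{"dx":0.0375,"dy":-0.14,"dz":0,"ax":0,"ay":0,"az":0.333,"grip":-0.8}]'
python3 -c "
from h import *
st();p=np.array(manip.get_state()['position'])[:2]-[.5875,-.1236];print(np.linalg.norm(p),np.degrees(np.arctan2(p[1],p[0]))%360-163.3)"
```

```text
clock: 21.65
position: [0.5431, -0.1773, 0.0766]
ee_rot: [0.001, 0.912, 0.41, 0.0]
contact_force: [-0.1, -2.2, -1.3]
width: 0.0108
gripper_force: 20.6
21.65 [ 0.5431 -0.1773  0.0766] [0.001 0.912 0.41  0.   ] [-0.44  0.4   1.74 -0.    1.    0.29] [-0.1 -2.2 -1.3] 0.0108 20.568290948867798
0.06970075119767372 67.15504534784725
```

Radius 69.7 mm and 67° to go, with small forces.

```bash
python3 -m jog '[{"dx":0.0015,"dy":-0.029,"dz":0,"ax":0,"ay":0,"az":0.067,"grip":-0.8},{"dx":0.006,"dy":-0.058,"dz":0,"ax":0,"ay":0,"az":0.133,"grip":-0.8},{"dx":0.0137,"dy":-0.0865,"dz":0,"ax":0,"ay":0,"az":0.2,"grip":-0.8},{"dx":0.024,"dy":-0.114,"dz":0,"ax":0,"ay":0,"az":0.267,"grip":-0.8},{"dx":0.0375,"dy":-0.14,"dz":0,"ax":0,"ay":0,"az":0.333,"grip":-0.8}]'
python3 -m jog '[{"dx":0.0015,"dy":-0.029,"dz":0,"ax":0,"ay":0,"az":0.067,"grip":-0.8},{"dx":0.006,"dy":-0.058,"dz":0,"ax":0,"ay":0,"az":0.133,"grip":-0.8},{"dx":0.0137,"dy":-0.0865,"dz":0,"ax":0,"ay":0,"az":0.2,"grip":-0.8},{"dx":0.024,"dy":-0.114,"dz":0,"ax":0,"ay":0,"az":0.267,"grip":-0.8},{"dx":0.0375,"dy":-0.14,"dz":0,"ax":0,"ay":0,"az":0.333,"grip":-0.8}]'
python3 -c "
from h import *
st();p=np.array(manip.get_state()['position'])[:2]-[.5875,-.1236];print(np.linalg.norm(p),np.degrees(np.arctan2(p[1],p[0]))%360-163.3)"
```

```text
clock: 22.07
position: [0.5221, -0.147, 0.0766]
ee_rot: [0.001, 0.987, 0.161, -0.001]
contact_force: [-1.6, -1.9, -0.1]
width: 0.0108
gripper_force: 20.7
clock: 22.48
position: [0.5193, -0.1102, 0.0765]
ee_rot: [0.001, 0.995, -0.1, -0.001]
contact_force: [-3.2, -1.7, 0.8]
width: 0.0106
gripper_force: 20.8
22.48 [ 0.5193 -0.1102  0.0765] [ 0.001  0.995 -0.1   -0.001] [-0.34  0.35  1.83 -0.    0.97  1.43] [-3.2 -1.7  0.8] 0.0106 20.780813992023468
0.0695333153447507 5.581574460049069
```

```bash
python3 -m jog '[{"dx":0,"dy":-0.015,"dz":0,"ax":0,"ay":0,"az":0.033,"grip":-0.8},{"dx":0.001,"dy":-0.025,"dz":0,"ax":0,"ay":0,"az":0.056,"grip":-0.8},{"dx":0.001,"dy":-0.03,"dz":0,"ax":0,"ay":0,"az":0.065,"grip":-0.8},{"dx":0.001,"dy":-0.03,"dz":0,"ax":0,"ay":0,"az":0.065,"grip":-0.8}]'
python3 -c "
from h import *
p=np.array(manip.get_state()['position'])[:2]-[.5875,-.1236];print(np.linalg.norm(p),np.degrees(np.arctan2(p[1],p[0]))%360-163.3)"
```

```text
clock: 22.82
position: [0.5211, -0.103, 0.0765]
ee_rot: [0.0, 0.989, -0.148, -0.001]
contact_force: [-5.9, -1.0, 4.1]
width: 0.0106
gripper_force: 21.1
0.06955753772713635 -0.5557882664163856
```

```bash
python3 -m jog '[{"dx":0,"dy":-0.004,"dz":0,"ax":0,"ay":0,"az":0,"grip":-0.8},{"dx":0,"dy":-0.006,"dz":0,"ax":0,"ay":0,"az":0,"grip":-0.8},{"dx":0,"dy":-0.006,"dz":0,"ax":0,"ay":0,"az":0,"grip":-0.8}]'
python3 -c "
from h import *
p=np.array(manip.get_state()['position'])[:2]-[.5875,-.1236];print(np.linalg.norm(p),np.degrees(np.arctan2(p[1],p[0]))%360-163.3)"
```

```text
clock: 23.07
position: [0.5211, -0.1028, 0.0765]
ee_rot: [0.002, 0.989, -0.147, -0.001]
contact_force: [-7.3, -5.1, 4.2]
width: 0.0109
gripper_force: 21.1
0.06957695724394397 -0.6626485753384941
```

The clip is at its stop: the resistance rose and it barely moved. I'll release, lift and check.

```bash
python3 -m jog '[{"dx":0,"dy":0,"dz":0,"ax":0,"ay":0,"az":0,"grip":-0.5},{"dx":0,"dy":0,"dz":0,"ax":0,"ay":0,"az":0,"grip":-0.1},{"dx":0,"dy":0,"dz":0,"ax":0,"ay":0,"az":0,"grip":-0.1}]'
python3 -m jog '[{"dx":0,"dy":0,"dz":-0.06,"ax":0,"ay":0,"az":0,"grip":-0.1},{"dx":0,"dy":0,"dz":-0.18,"ax":0,"ay":0,"az":0,"grip":-0.1},{"dx":0,"dy":0,"dz":-0.3,"ax":0,"ay":0,"az":0,"grip":-0.1},{"dx":-0.1,"dy":0,"dz":-0.4,"ax":0,"ay":0,"az":0,"grip":-0.1},{"dx":-0.15,"dy":0,"dz":-0.4,"ax":0,"ay":0,"az":0,"grip":-0.1}]'
python3 -m jog '[{"dx":0,"dy":0,"dz":0,"ax":0,"ay":0,"az":0,"grip":-0.1},{"dx":0,"dy":0,"dz":0,"ax":0,"ay":0,"az":0,"grip":-0.1}]'
python3 -c "
from h import *
snap('wrist','w11');st();print(proj('w11',(.5205,-.1035,.092)))"
```

```text
clock: 23.32
position: [0.524, -0.1016, 0.0763]
ee_rot: [-0.0, 0.989, -0.148, 0.001]
contact_force: [-0.1, -0.6, -1.0]
width: 0.0386
gripper_force: 0.0
clock: 23.73
position: [0.4894, -0.0908, 0.1808]
ee_rot: [0.001, 0.989, -0.148, 0.005]
contact_force: [-0.6, 0.5, 1.2]
width: 0.0383
gripper_force: 0.0
clock: 23.9
position: [0.4868, -0.0902, 0.1757]
ee_rot: [-0.0, 0.989, -0.148, 0.0]
contact_force: [0.9, -0.6, -1.2]
width: 0.0381
gripper_force: 0.0
23.95 [ 0.4871 -0.0903  0.1752] [-0.     0.989 -0.148 -0.   ] [-0.32  0.2   1.76  0.    1.18  1.54] [ 0.6 -1.5 -0.1] 0.0383 0.0
[332.16870351 182.69776167]
```

View pics/w11.png

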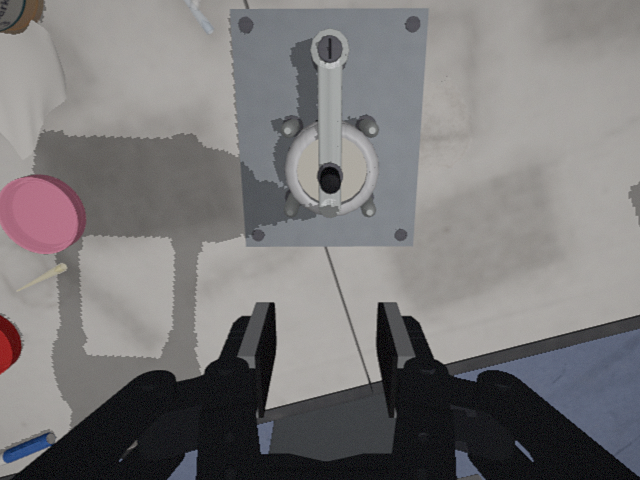

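The clip lies straight across the nest with its knob over the centre at (330,180), where about (332,183) was predicted. The retainer is flat between the posts and the gripper is clear of everything.

```bash
python3 -c "
from rig import manip
print(manip.sign_off())"
```

```text
the job is handed in; nothing more can be done
None
```

The job is handed in at about 24 s of the 72 s allowed: the spacer, dish and retainer are stacked flat in the nest, the clip is closed at its stop, and nothing else was moved in the views I checked.

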